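# Clamp a printed block with the star handle

### The job

Stand the printed rectangular block upright between the side rails of the clamping jig, long way along the rails, and let go of it. Then wind the jig's star handle clockwise (seen from above), pushing its spokes one after another, until the rubber pad holds the block firmly against the steel end stop: stop as soon as the handle stiffens to about double its free resistance, for forcing it further would crush the print. Do not shove the jaw or pad by hand, take your hand off the handle, and leave the other things on the table where they are.

Things in the scene. Friction and masses are not known exactly. Their poses are not given: they have to be found in the camera images.
- block: Loose printed tan plastic block with a dark round bore mark on its top, 40 (own x) x 56 (own y) x 55 mm high, about 0.12 kg, symmetric end for end. Origin at the centre of its underside, z up. It starts standing upright on the table. Grasp it across the 40 mm (x) sides, near the top.
- jig: Clamping jig, fixed; origin on the table surface, z up. Its y axis runs along the clamping direction, from star handle to end stop. Aluminium base plate 130 x 320 x 20 mm. Two steel side rails run along y from y = 0 to 115 mm, inner faces 46 mm apart, tops 35 mm above the table.
- nest (a point): Point on top of the base plate (20 mm above the table) midway between the rails, in the middle of the space for the block; axes as the jig. A block set down with its centre here clears both the end stop's foot and the open jaw, whatever the foot's setting; the jaw then pushes it along the rails to the foot.
- end_stop: End stop at the far end of the rails, top 70 mm above the table: a fixed block carrying a steel foot 50 mm wide on a set screw. The foot's face is what the block is clamped against; it is set anywhere from jig y = 108 to 122 mm and this setting is not measured: feel for it. Origin same as the jig's.
- jaw: Aluminium sliding jaw, 44 mm wide, top 66 mm above the table, driven by the star handle: 13.5 mm along jig +y (towards the end stop) per radian. Its origin is the jig's when the handle is at 0. The handle's friction holds it where it is left.
- pad: Black rubber pad 38 x 40 mm on the jaw, sprung: 1 mm of give per 20 N, bottoming after 2.5 mm. Its face is 14 mm (jig +y) ahead of its origin, which is the jaw's while unloaded. It meets the block against the foot at a handle value of 2.8 to 3.9 rad, by the foot's setting. A firm clamp is 10 to 25 N; it must never press with over 45 N.
- star (a joint): Turn of the star handle, rad: 0 = jaw fully open, growing clockwise seen from above, which closes the jaw; starts at 0 to 0.5. Turning it free takes 0.35 N m (5.4 N pushed at 65 mm from the axis); each 10 N of clamping adds 0.135 N m (2 N there). So at 65 mm, 8.5 to 10.5 N clamps firmly; over 14 N crushes. Friction keeps the clamp on when released, up to 26 N.
- hub (a point): Centre of the star handle on its vertical axis, 110 mm above the table, at spoke mid-height; axes as the jig (does not turn). Four level round spokes 12 mm thick reach 80 mm out, ending in 22 mm black balls; at handle 0 they point along jig +x, -x, +y, -y. Hub 44 mm across. Below: a 40 mm neck and a 70 x 70 mm housing, top 75 mm above the table.
- guard (a point): Centre of the clear flat guard, top 134 mm above the table, over the far half of the star handle: it covers jig x from 13 to 116 mm, y from -220 to -20 mm; posts at x = 108 mm. Spokes pass under it but a hand cannot follow, so push only on the open half, jig x below 13 mm (the robot's side), then go back for the next spoke.
- dome: Bystander, leave alone: printed tan dome, 54 mm across, 68 mm tall; stands near the block, origin at the centre of its underside.
- scraper: Bystander, leave alone: spatula-like scraper lying between robot and jig.
- brush: Bystander, leave alone: brush lying beyond the jig.
- glue: Bystander, leave alone: small jar 44 mm across, 100 mm tall.
- screw_tray: Bystander, leave alone: grey divided tray 110 x 160 x 35 mm on the robot's right.
- spool: Bystander, leave alone: filament spool lying flat, 180 mm across, 58 mm high.
- driver: Bystander, leave alone: screwdriver lying in front of the robot, to its right.
- pen_cup: Bystander, leave alone: white cup 72 mm across, 90 mm tall.

How it is judged:
On the way:
1. the block stands upright between the rails, long way along them, let go, not yet clamped (x of block in the frame of nest between -0.006 and 0.006 m and y of block in the frame of nest between -0.025 and 0.026 m and z of block in the frame of nest below 0.006 m and angle between block's own z axis and vertical below 0.1 rad and angle between the y axis of block and the y axis of jig, either way round below 0.12 rad and contact force between the fingers and block below 0.1 N and contact force between pad and block below 4 N), for 0.2 s.
At the end, for the whole second after the job is handed in: The block stands upright (within 0.10 rad) between the rails, square with the jig (within 0.12 rad), against the end stop's foot, and is pressed by the pad with more than 8 N and against the end stop with more than 6 N, at rest, with the hand off (x of block in the frame of nest between -0.006 and 0.006 m and y of block in the frame of nest between 0.003 and 0.026 m and z of block in the frame of nest below 0.006 m and angle between block's own z axis and vertical below 0.1 rad and angle between the y axis of block and the y axis of jig, either way round below 0.12 rad and contact force between pad and block above 8 N and contact force between end_stop and block above 6 N and linear speed of block below 0.01 m/s); the robot touches nothing.
It fails at once if the pad presses the block with over 45 N (the print is crushed) (contact force between pad and block above 45 N).
It fails at once if the jaw or pad is shoved by hand (over 15 N) (contact force between any of the fingers, the arm and jaw above 15 N).
It fails at once if another thing on the table is moved over 30 mm (distance of any of dome, scraper, brush, glue, screw_tray, spool, driver, pen_cup from where it was at the start of the episode above 0.03 m).
It also fails if it takes over 72 s, if anything falls off the work surface, if the arm or the gripper's body presses on something with over 40 N, if the wrist force passes 120 N, or if a joint passes its speed limit or range.

### The arm

A 6-joint arm with a two-finger parallel gripper is mounted at the origin on the work surface. World frame = base frame: x ahead of the robot, y to its left, z up, the work surface at z = 0. Lengths are in m, angles in rad, forces in N, time in s.
With the tool pointing down it reaches from about 0.375 to 0.975 m from the base axis. Payload 3.8 kg.
Tool frame: the origin (TCP) lies at the very end of the fingers, on their centre line; the grasp point (between the pads) lies 19 mm behind it (hold_point_z is the distance from the TCP to the grasp point, in m); y points along the fingers, z is the direction in which the jaws open and shut, and the axes are right-handed (so a half turn about y gives the same grasp; the last joint's range is limited). The gripper opens to 88 mm and grips with 3 to 60 N. Pads are 18 mm wide; open, the fingers measure 123 mm over their backs; the gripper's body (75 mm by 187 mm) begins 45 mm behind the grasp point.
Start: joints at [-1.382, 0.264, 1.604, -0, 1.274, -0.037], TCP at [0.151, -0.658, 0.217] pointing down, gripper open.
Joint ranges: [-2.63, 2.63], [-0.94, 2.18], [0.31, 2.57], [-1.31, 4.45], [0, 2.66], [-2.55, 2.55]. Speed limits (rad/s): [2.57, 2.57, 3.14, 3.14, 3.14, 3.14].

### API

Orientations are given as a unit quaternion [x, y, z, w].
In Python, from cell import sense, capture, job_done, spot_in, hold_point_z gives the robot as it stands. The module is installed in compiled form; this text tells all that it offers.
- The arm moves only by the tool step_arm, never from a script. Its argument "plan" is one flat list of numbers, 6 for each row, row after row: the shift along the tool's x, y, z each as a share of 20 cm, from -1 to 1, then the turn, a rotation vector about the tool's x, y, z each as a share of 90 degrees, from -1 to 1. A call has 1 to 10 rows; each row shifts and turns the pose as measured when the row begins, along the tool's axes as they then stand; what a row does not reach is not made up. A row lasts 1/10 s, in which the tool goes at most 50 mm and 8.59 degrees, less where a joint would pass 70% of its speed; a pose out of reach is approached as far as the arm can. A call with a number of a shift or a turn outside -1 to 1 is refused whole. A call with a gripper value outside its range is refused whole. "gripper" is the gripper command: -1 is fully open, 1 is shut, values between are in proportion, set as the call begins (left out, the last holds). The fingers move at their own pace and stop on an object; "grip_force" is the grip in N (left out, the last holds). Time passes only in rows, so rows that do not move let the fingers close. It gives the time, the measured TCP pose, the force and the opening at its end, in the units of the state.
- sense(): the state, without advancing time (a new reading comes with each control period).
- capture(name): name is "scene" or "top"; returns a dict with "img" (480x640x3 uint8, red, green, blue), "K" (3x3 intrinsics, pixels), "dist" ([k1, k2, p1, p2, k3] as OpenCV has them; the pictures are not rectified), "extrinsics" (4x4, takes a point from world to camera coordinates). Camera axes: x right, y up, looking along -z (the intrinsics and any distortion apply to the point x, -y, -z); pixel columns grow to the right and rows downward; lengths in m; the calibration is good to about 2 mm. A picture is of the moment at which its call begins. There is no depth.
- job_done(): hands the job in, once; it reports no verdict.
Trained networks look in the newest picture that a camera, given by its name, has taken for a name from the list of things; names that differ only in an ending like _2 or _b are one class to them, and where a whole thing is asked for, a point or a joint stands for the part that bears it (a point fixed in the world has none). Each returns a list of dicts, best first, with "conf" (0 to 1); they miss things now and then, are a little off and sometimes report something else, mostly with a low value. They report only what shows in the picture. A call takes as long as a camera call.
- spot_in(target, camera): "extent" ([centre column, centre row, width, height] in pixels, round what is visible of it).
The state is a dict: "t": time; "joint_positions": joint angles; "joint_vel": joint speeds; "tau": joint torques, N m; "ee_pos": TCP position; "ee_rot": TCP orientation; "force": force on the tool from outside, world axes, zero at the start; "moment": the same for the moment, N m; "grip_width": opening from 0.0 (shut) to 1.0 (fully open).
Only numpy, scipy, OpenCV 4.12 (cv2) and the standard library are available. Lean on these libraries where they do the work, as an engineer would, in place of code of your own. Each camera call takes 0.05 s, during which the arm holds its last target. There are 200 camera calls.

## Working session

There is one attempt and no reset: what is moved stays moved. The work goes in short steps, Python scripts to look and compute and a tool call to move; the robot and the scene stay as the last step left them, time stands still between calls to the robot, and variables do not carry over. Pictures are saved under pics/ and viewed, about 8 in all and at most 12, crops included, and the job is handed in when it is done.

Besides the shell and the picture viewer there is one more tool, called after ">>>" in YAML: its name, and indented under it one key for each argument. step_arm: Moves the arm, as the interface text tells. Its arguments: {"type":"object","properties":{"plan":{"type":"array","items":{"type":"number"}},"gripper":{"type":"number"},"grip_force":{"type":"number"}},"required":["plan"]}

```bash
mkdir -p pics
python3 - <<'E'
from cell import *
import cv2
s=sense(); print({k:(v if not hasattr(v,'round') else v) for k,v in s.items()}); print(hold_point_z)
for n in ("scene","top"):
    c=capture(n); cv2.imwrite(f"pics/{n}0.png",c["img"][:,:,::-1]); print(n,c["K"],c["dist"],c["extrinsics"])
    for t in ("block","jig","star","end_stop","jaw","pad","dome","glue","pen_cup","scraper"):
        print(t,[(round(d["conf"],2),[round(float(x),1) for x in d["extent"]]) for d in spot_in(t,n)[:2]])
E
```

```text
{'t': 0.0, 'joint_positions': array([-1.38186040e+00,  2.64702516e-01,  1.60535925e+00,  8.10352512e-07,
        1.27366747e+00, -3.68808668e-02]), 'joint_vel': array([-0.00089783, -0.00029919, -0.0005523 ,  0.00028377, -0.00066688,
        0.00071819]), 'tau': array([ 1.00227819e-03, -5.02107453e+01, -3.56876886e+01,  7.27129192e-02,
        2.92022905e-02, -1.80627039e-04]), 'ee_pos': array([ 0.15100599, -0.65713201,  0.21593012]), 'ee_rot': array([-0.07972574,  0.7033572 , -0.70185073,  0.07961153]), 'force': array([ 0.59095695, -0.44298849,  0.40410987]), 'moment': array([-0.00484088,  0.01509942,  0.00568179]), 'grip_width': 1.0015057230216573}
0.0187
scene [[443.97148408   0.         321.67928581]
 [  0.         443.97148408 238.92973285]
 [  0.           0.           1.        ]] [-0.03568947  0.          0.          0.          0.        ] [[ 0.07973953  0.99681083 -0.00312616 -0.03645395]
 [-0.68519698  0.05708931  0.72611701  0.30934584]
 [ 0.72397977 -0.05575819  0.68756405 -1.53624902]
 [ 0.          0.          0.          1.        ]]
block [(0.74, [410.3, 231.6, 22.8, 
[... 766 characters left out ...]
86560909e-01 -3.73339019e-03  1.63351259e-01 -5.97449988e-01]
 [-1.63392650e-01 -2.64778703e-02  9.86205741e-01 -1.26521301e+00]
 [ 0.00000000e+00  0.00000000e+00  0.00000000e+00  1.00000000e+00]]
block [(0.76, [230.6, 290.1, 28.3, 21.0]), (0.73, [361.8, 251.9, 39.5, 14.9])]
jig [(0.94, [358.4, 243.6, 167.3, 80.2])]
star [(0.68, [404.6, 266.1, 52.4, 40.1])]
end_stop [(0.61, [289.9, 246.1, 33.9, 28.9]), (0.46, [466.2, 213.1, 35.3, 30.1])]
jaw [(0.84, [380.6, 251.2, 75.0, 23.3])]
pad []
dome [(0.88, [195.1, 255.1, 22.6, 17.1])]
glue [(0.77, [232.3, 179.4, 24.0, 20.1])]
pen_cup [(0.56, [465.5, 214.4, 35.7, 32.0]), (0.4, [356.8, 244.9, 169.7, 81.6])]
scraper [(0.56, [320.0, 316.5, 106.3, 27.2])]
```

Run:
```python
import cv2
a=cv2.imread("pics/top0.png"); cv2.imwrite("pics/t1.png",cv2.resize(a[150:350,170:450],None,fx=2.857,fy=2.857,interpolation=cv2.INTER_CUBIC))
a=cv2.imread("pics/scene0.png"); cv2.imwrite("pics/s1.png",cv2.resize(a[190:350,190:490],None,fx=2.66,fy=2.66,interpolation=cv2.INTER_CUBIC))
```

```text
(no output)
```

View pics/t1.png

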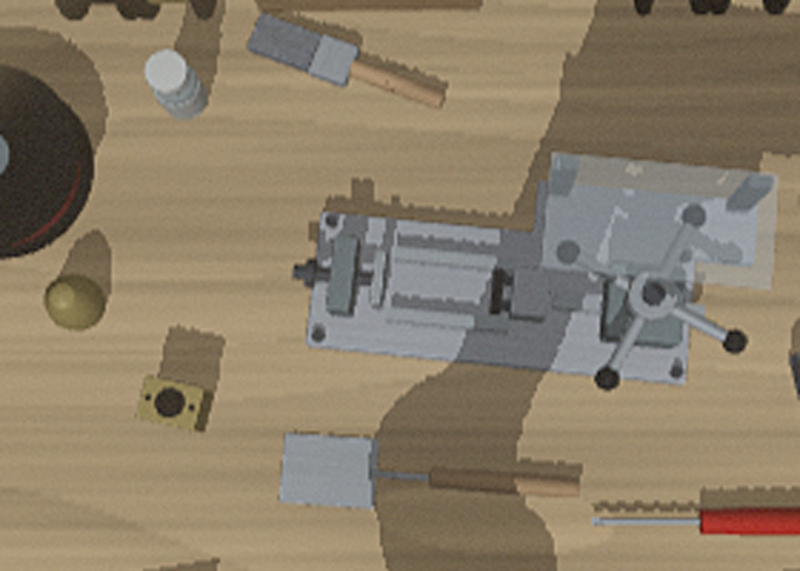

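View pics/s1.png

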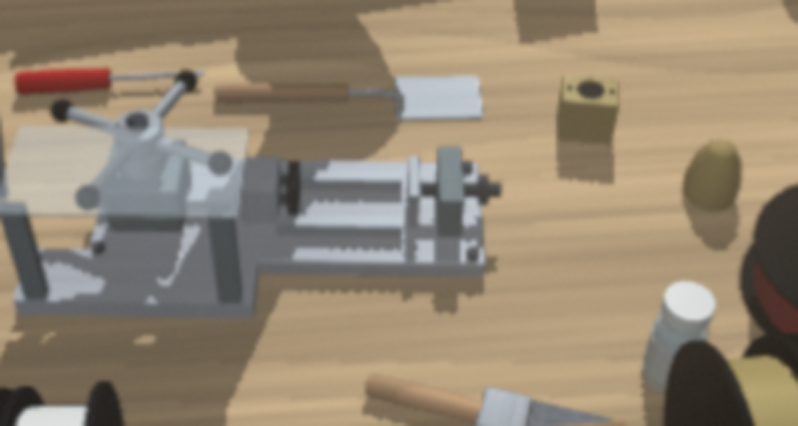

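The top view shows the jig with its handle on the right and its end stop on the left. The block is near crop (170,403), the dome at (75,300), and the star balls at about (694,215), (735,341), (607,378) and (568,252). I'll compute the poses next and overlay a model to check them.

```bash
cat > h.py <<'E'
import numpy as np, cv2
from cell import *
def proj(c,P):
    P=np.atleast_2d(P); E=c["extrinsics"]; p=P@E[:3,:3].T+E[:3,3]; p=p*[1,-1,-1]
    return cv2.projectPoints(p.reshape(-1,1,3),np.zeros(3),np.zeros(3),c["K"],np.array(c["dist"]))[0][:,0]
def unproj(c,uv,z):
    uv=np.array(uv,float).reshape(-1,1,2); n=cv2.undistortPoints(uv,c["K"],np.array(c["dist"]))[:,0]
    E=c["extrinsics"]; R=E[:3,:3]; o=-R.T@E[:3,3]
    d=np.c_[n[:,0],-n[:,1],-np.ones(len(n))]@R
    return o+d*((z-o[2])/d[:,2])[:,None]
E
python3 - <<'E'
from h import *
t=capture("top"); s=capture("scene")
T=lambda a:np.array(a)/2.857+[170,150]; S=lambda a:np.array(a)/2.66+[190,190]
np.set_printoptions(precision=4,suppress=True)
pl=unproj(t,T([(322,212),(307,345),(685,382)]),.02); print("plate",pl, np.linalg.norm(pl[0]-pl[1]),np.linalg.norm(pl[1]-pl[2]))
b=unproj(t,T([(694,215),(735,341),(607,378),(568,252)]),.11); print("balls",b,b.mean(0))
bs=unproj(s,S([(185,80),(62,110),(88,196),(220,162)]),.11); print("ballsS",bs,bs.mean(0))
print("rails",unproj(t,T([(397,247),(497,262),(388,300),(475,323)]),.035))
print("block",unproj(t,T([(147,376),(207,390),(198,432),(136,416),(170,403)]),.055))
print("blockS",unproj(s,S([(563,77),(617,82),(617,106),(558,102),(591,90)]),.055))
print("dome",unproj(t,T((75,300)),.03),unproj(s,S((712,195)),.01))
E
```

```text
plate [[ 0.6518  0.1037  0.02  ]
 [ 0.5237  0.1163  0.02  ]
 [ 0.4882 -0.2382  0.02  ]] 0.12868744209463912 0.3562751385058723
balls [[ 0.6292 -0.2364  0.11  ]
 [ 0.5168 -0.2687  0.11  ]
 [ 0.4847 -0.1564  0.11  ]
 [ 0.5963 -0.1243  0.11  ]] [ 0.5568 -0.1964  0.11  ]
ballsS [[ 0.4868 -0.1565  0.11  ]
 [ 0.5191 -0.2672  0.11  ]
 [ 0.6293 -0.2348  0.11  ]
 [ 0.5979 -0.1239  0.11  ]] [ 0.5583 -0.1956  0.11  ]
rails [[ 0.6147  0.0308  0.035 ]
 [ 0.6    -0.0633  0.035 ]
 [ 0.5643  0.0391  0.035 ]
 [ 0.5424 -0.0423  0.035 ]]
block [[0.4917 0.2595 0.055 ]
 [0.4788 0.2038 0.055 ]
 [0.4405 0.211  0.055 ]
 [0.4551 0.2684 0.055 ]
 [0.4669 0.2375 0.055 ]]
blockS [[0.4498 0.2151 0.055 ]
 [0.4617 0.2675 0.055 ]
 [0.4968 0.2588 0.055 ]
 [0.4863 0.2024 0.055 ]
 [0.4715 0.2387 0.055 ]]
dome [[0.5659 0.3361 0.03  ]] [[0.5809 0.3379 0.01  ]]
```

```bash
cat >> h.py <<'E'
yaw=-0.099; hub=np.array([.5575,-.196,0])
Rj=np.array([[np.cos(yaw),-np.sin(yaw),0],[np.sin(yaw),np.cos(yaw),0],[0,0,1]])
HY=-.12
org=hub-Rj@[0,HY,0]
def J(p): return org+np.atleast_2d(p)@Rj.T
E
python3 - <<'E'
from h import *
for n,(x0,y0,w,h,f) in {"top":(265,190,160,110,5),"scene":(280,230,110,75,7)}.items():
    c=capture(n); im=cv2.resize(c["img"][y0:y0+h,x0:x0+w,::-1],None,fx=f,fy=f,interpolation=cv2.INTER_CUBIC)
    def L(pts,col,cl=True):
        p=(proj(c,J(np.array(pts)/1000.))-[x0,y0]+.5)*f
        cv2.polylines(im,[p.astype(np.int32)],cl,col,1)
    for sx in(-23,23): L([(sx,0,35),(sx,115,35)],(0,0,255),False)
    L([(-23,0,35),(23,0,35)],(0,0,255),False); L([(-23,115,35),(23,115,35)],(0,0,255),False)
    L([(-19,19.4,28),(19,19.4,28),(19,19.4,66),(-19,19.4,66)],(0,255,0))
    L([(-25,108,70),(25,108,70)],(255,0,0),False);L([(-25,122,70),(25,122,70)],(255,0,0),False)
    L([(22,5,66),(-22,5,66)],(255,0,255),False)
    cv2.imwrite(f"pics/o_{n}.png",im)
E
python3 -c "
import cv2,numpy as np
a=cv2.imread('pics/o_top.png');b=cv2.imread('pics/o_scene.png');print(a.shape,b.shape)"
```

```text
(550, 800, 3) (525, 770, 3)
```

View pics/o_top.png

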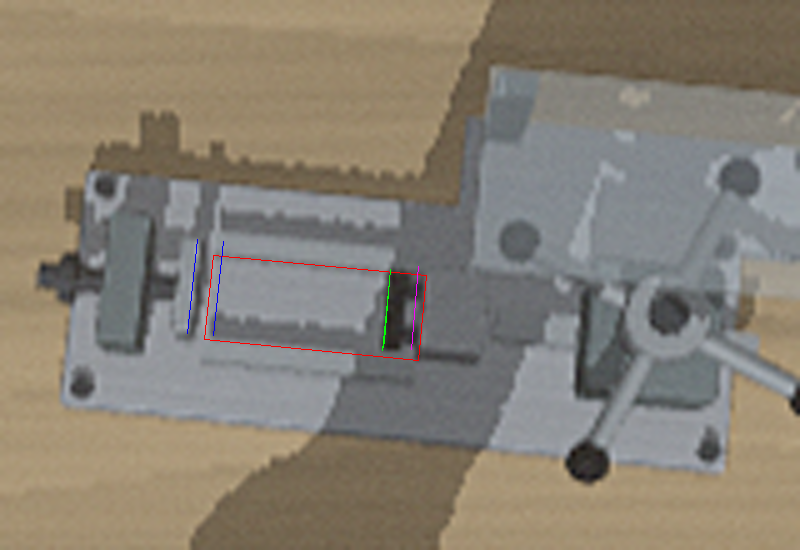

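View pics/o_scene.png

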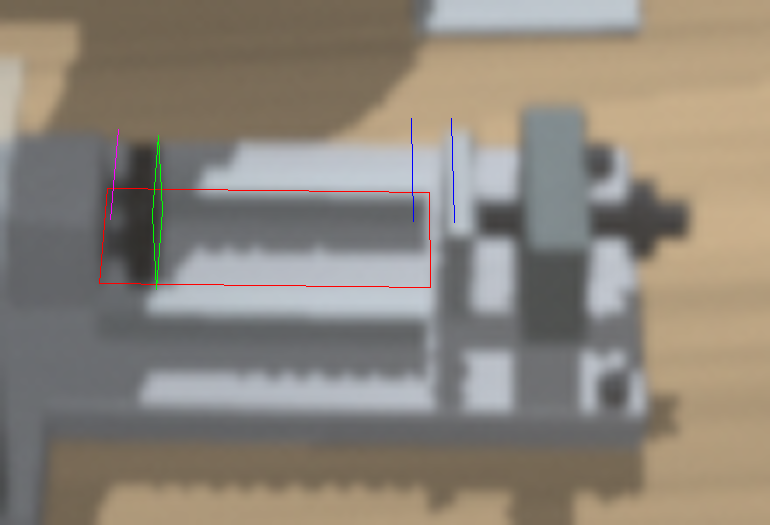

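The model fits both views: rails, pad face at handle ≈0.40, and foot near y≈120 mm. Next is a motion planner helper that prints the row numbers.

```bash
cat >> h.py <<'E'
from scipy.spatial.transform import Rotation as Ro
def tool(ang):
    "tool pointing down, tool z at world heading ang; y=down"
    z=np.array([np.cos(ang),np.sin(ang),0]); y=np.array([0,0,-1.]); return Ro.from_matrix(np.c_[np.cross(y,z),y,z])
def rows(wps,step=.04,tstep=.14,start=None):
    "wps: list of (pos,ang) -> prints rows"
    s=sense(); p,R=(s["ee_pos"],Ro.from_quat(s["ee_rot"])) if start is None else start
    out=[]
    for pos,ang in wps:
        G=tool(ang); d=np.array(pos)-p; rv=(R.inv()*G).as_rotvec()
        n=int(max(1,np.ceil(np.linalg.norm(d)/step-.05),np.ceil(np.linalg.norm(rv)/tstep-.05)))
        for k in range(n):
            out.append(np.r_[R.inv().apply(d/n)/.2,rv/n/(np.pi/2)].round(3)); R=R*Ro.from_rotvec(rv/n); p=p+d/n
        R=G; p=np.array(pos)
    for i in range(0,len(out),10): print(len(out[i:i+10]),",\n".join(",".join("%g"%(x+0) for x in r) for r in out[i:i+10]))
E
python3 - <<'E'
from h import *
s=sense(); R=Ro.from_quat(s["ee_rot"]).as_matrix(); print(R.round(3), s["t"])
for a in (-.219,-.219+np.pi):print(a,((Ro.from_quat(s["ee_rot"]).inv()*tool(a)).as_rotvec()).round(3))
a=-.219 if R[0,2]>0 else -.219+np.pi
print(org, J([0,.07,0]))
b=np.array([.469,.2365,0])
rows([([.35,-.40,.22],a-.0),(b+[0,0,.14],a),(b+[0,0,.08],a)])
E
```

```text
[[-0.975  0.     0.224]
 [-0.224 -0.    -0.975]
 [-0.    -1.     0.   ]] 1.3
-0.219 [-0.    -1.126 -0.   ]
2.9225926535897933 [ 0.     2.016 -0.   ]
[ 0.5693606  -0.07658758  0.        ] [[ 0.57627929 -0.00693033  0.        ]]
10 -0.14,-0.002,-0.115,0,-0.08,0,
-0.153,-0.002,-0.097,0,-0.08,0,
-0.164,-0.002,-0.077,0,-0.08,0,
-0.172,-0.002,-0.056,0,-0.08,0,
-0.178,-0.002,-0.034,0,-0.08,0,
-0.181,-0.002,-0.011,0,-0.08,0,
-0.181,-0.002,0.011,0,-0.08,0,
-0.178,-0.002,0.034,0,-0.08,0,
-0.172,-0.002,0.056,0,-0.08,0,
-0.19,0.024,-0.007,0,0,0
10 -0.19,0.024,-0.007,0,0,0,
-0.19,0.024,-0.007,0,0,0,
-0.19,0.024,-0.007,0,0,0,
-0.19,0.024,-0.007,0,0,0,
-0.19,0.024,-0.007,0,0,0,
-0.19,0.024,-0.007,0,0,0,
-0.19,0.024,-0.007,0,0,0,
-0.19,0.024,-0.007,0,0,0,
-0.19,0.024,-0.007,0,0,0,
-0.19,0.024,-0.007,0,0,0
8 -0.19,0.024,-0.007,0,0,0,
-0.19,0.024,-0.007,0,0,0,
-0.19,0.024,-0.007,0,0,0,
-0.19,0.024,-0.007,0,0,0,
-0.19,0.024,-0.007,0,0,0,
-0.19,0.024,-0.007,0,0,0,
0,0.15,0,0,0,0,
0,0.15,0,0,0,0
```

>>> step_arm:
  plan: [-0.14,0,-0.115,0,-0.08,0,-0.153,0,-0.097,0,-0.08,0,-0.164,0,-0.077,0,-0.08,0,-0.172,0,-0.056,0,-0.08,0,-0.178,0,-0.034,0,-0.08,0,-0.181,0,-0.011,0,-0.08,0,-0.181,0,0.011,0,-0.08,0,-0.178,0,0.034,0,-0.08,0,-0.172,0,0.056,0,-0.08,0,-0.19,0,-0.007,0,0,0]
  gripper: -1

```text
t: 2.3
ee_pos: [0.3559, -0.3526, 0.2172]
ee_rot: [0.455, -0.54, 0.543, -0.454]
force: [-0.4, -0.5, 0.4]
grip_width: 1.001
```

>>> step_arm:
  plan: [-0.19,0.015,-0.007,0,0,0,-0.19,0.015,-0.007,0,0,0,-0.19,0.015,-0.007,0,0,0,-0.19,0.015,-0.007,0,0,0,-0.19,0.015,-0.007,0,0,0,-0.19,0.015,-0.007,0,0,0,-0.19,0.015,-0.007,0,0,0,-0.19,0.015,-0.007,0,0,0,-0.19,0.015,-0.007,0,0,0,-0.19,0.015,-0.007,0,0,0]

```text
t: 3.3
ee_pos: [0.41, 0.0383, 0.1879]
ee_rot: [0.452, -0.537, 0.547, -0.456]
force: [0.3, -0.4, -0.2]
grip_width: 1.001
```

Run:
```python
from h import *
s=sense(); print(s["t"],s["ee_pos"],s["joint_positions"].round(2))
b=np.array([.469,.2365,0]); a=-.219
rows([(b+[0,0,.13],a),(b+[0,0,.08],a)])
```

```text
3.3 [0.41004949 0.0383409  0.18790428] [ 0.04 -0.24  2.17 -0.01  1.2   0.22]
8 -0.171,0.048,0.019,-0.002,0.005,0.001,
-0.172,0.048,0.018,-0.002,0.005,0.001,
-0.172,0.048,0.016,-0.002,0.005,0.001,
-0.172,0.048,0.015,-0.002,0.005,0.001,
-0.172,0.048,0.014,-0.002,0.005,0.001,
-0.172,0.048,0.013,-0.002,0.005,0.001,
0,0.125,0,0,0,0,
0,0.125,0,0,0,0
```

>>> step_arm:
  plan: [-0.171,0.048,0.019,-0.002,0.005,0.001,-0.172,0.048,0.018,-0.002,0.005,0.001,-0.172,0.048,0.016,-0.002,0.005,0.001,-0.172,0.048,0.015,-0.002,0.005,0.001,-0.172,0.048,0.014,-0.002,0.005,0.001,-0.172,0.048,0.013,-0.002,0.005,0.001,0,0.08,0,0,0,0,0,0,0,0,0,0]

```text
t: 4.1
ee_pos: [0.4721, 0.252, 0.1148]
ee_rot: [-0.44, 0.552, -0.55, 0.446]
force: [-0.7, -0.0, -0.3]
grip_width: 0.999
```

Run:
```python
from h import *
s=sense(); print(s["t"],s["ee_pos"],s["joint_positions"].round(2))
ims=[]
for n in("top","scene"):
    c=capture(n); u=proj(c,[.469,.2365,.055])[0].astype(int)
    im=np.ascontiguousarray(c["img"][:,:,::-1])
    for d in ([-.02,-.028],[.02,-.028],[.02,.028],[-.02,.028]):
        q=np.array([.469,.2365,.055]); cc,ss=np.cos(-.219),np.sin(-.219)
        p=proj(c,q+[cc*d[0]-ss*d[1],ss*d[0]+cc*d[1],0])[0].round().astype(int); im[p[1],p[0]]=(0,0,255)
    ims.append(cv2.resize(im[u[1]-45:u[1]+45,u[0]-45:u[0]+45],None,fx=4.4,fy=4.4,interpolation=cv2.INTER_NEAREST))
cv2.imwrite("pics/g1.png",np.hstack(ims))
b=np.array([.469,.2365,0]); a=-.219
rows([(b+[0,0,.026],a)])
```

```text
4.1 [0.47205863 0.25195587 0.11476599] [0.44 0.08 2.01 0.01 1.04 0.65]
3 0.029,0.152,-0.003,-0.001,0,-0.002,
0.028,0.152,-0.003,-0.001,0,-0.002,
0.028,0.152,-0.003,-0.001,0,-0.002
```

View pics/g1.png

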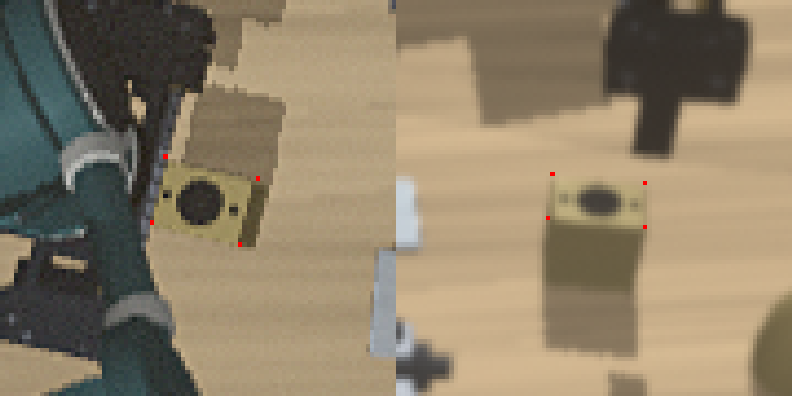

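The corner marks agree with the block's top face to about 2 mm in both views. I'll descend, with the gripper straddling it.

>>> step_arm:
  plan: [0.042,0.1,-0.003,0,0,0,0.038,0.12,-0.003,0,0,0,0.005,0.12,0,0,0,0,0,0.1,0,0,0,0,0,0,0,0,0,0]

```text
t: 4.7
ee_pos: [0.4754, 0.235, 0.0348]
ee_rot: [0.432, -0.552, 0.553, -0.451]
force: [-0.3, 0.0, -0.2]
grip_width: 0.993
```

>>> step_arm:
  plan: [0,0,0,0,0,0,0,0,0,0,0,0,0,0,0,0,0,0,0,0,0,0,0,0,0,0,0,0,0,0,0,0,0,0,0,0]
  gripper: 1
  grip_force: 25

```text
t: 5.3
ee_pos: [0.48, 0.2358, 0.0418]
ee_rot: [0.428, -0.551, 0.555, -0.454]
force: [-0.3, 0.3, 0.1]
grip_width: 0.477
```

Run:
```python
from h import *
s=sense(); print(s["t"],s["ee_pos"],s["grip_width"]*88)
p=s["ee_pos"]; a=-.219; n=J([0,.07,0])[0]; print(n)
rows([(p+[0,0,.1],a),([n[0],n[1],.14],yaw)])
```

```text
5.3 [0.48001105 0.23577353 0.04183917] 41.95098164871414
[ 0.57627929 -0.00693033  0.        ]
10 -0.004,-0.167,0.004,-0.006,-0.001,-0.005,
-0.003,-0.167,0.003,-0.006,-0.001,-0.005,
-0.001,-0.167,0.001,-0.006,-0.001,-0.005,
0.154,0.001,0.105,0,-0.011,0,
0.156,0.001,0.102,0,-0.011,0,
0.158,0.001,0.099,0,-0.011,0,
0.159,0.001,0.097,0,-0.011,0,
0.161,0.001,0.094,0,-0.011,0,
0.163,0.001,0.091,0,-0.011,0,
0.164,0.001,0.088,0,-0.011,0
```

>>> step_arm:
  plan: [0.025,0.045,0,0.006,0,0.005,0.025,0.045,0,0,0,0,0,0,0,0,0,0]
  gripper: -0.3

```text
t: 5.6
ee_pos: [0.4888, 0.2336, 0.0389]
ee_rot: [0.415, -0.55, 0.556, -0.465]
force: [0.5, 0.0, -0.1]
grip_width: 0.648
```

>>> step_arm:
  plan: [0,0,0,0,0,0]

```text
t: 5.7
ee_pos: [0.4907, 0.2346, 0.0412]
ee_rot: [0.414, -0.55, 0.556, -0.466]
force: [-0.0, 0.5, -0.2]
grip_width: 0.646
```

>>> step_arm:
  plan: [0,0,0,0,0,0,0,0,0,0,0,0]

```text
t: 5.9
ee_pos: [0.4907, 0.2346, 0.0412]
ee_rot: [0.414, -0.55, 0.556, -0.466]
force: [-0.4, -0.9, -0.7]
grip_width: 0.649
```

Run:
```python
from h import *
s=sense(); print(s["t"],s["ee_pos"],s["grip_width"]*88,s["joint_vel"].round(3))
b=np.array([.47,.236,0])
rows([(b+[0,0,.026],-.219)])
```

```text
5.9 [0.49065283 0.23459382 0.04123364] 57.08684671676018 [ 0.001  0.004  0.008 -0.002  0.004  0.   ]
1 0.02,0.07,-0.106,-0.034,-0.005,-0.033
```

>>> step_arm:
  plan: [0.02,0,-0.106,-0.034,-0.005,-0.033]

```text
t: 6.0
ee_pos: [0.4686, 0.2344, 0.0393]
ee_rot: [0.443, -0.552, 0.552, -0.442]
force: [0.9, 0.2, 0.1]
grip_width: 0.651
```

>>> step_arm:
  plan: [0,0,0,0,0,0]

```text
t: 6.1
ee_pos: [0.467, 0.2344, 0.0379]
ee_rot: [-0.444, 0.552, -0.551, 0.441]
force: [-0.3, -0.0, 0.3]
grip_width: 0.652
```

Run:
```python
from h import *
s=sense(); print(s["t"],s["ee_pos"],s["grip_width"]*88,s["joint_positions"].round(3),s["tau"].round(1))
b=np.array([.47,.236,0])
rows([(b+[0,0,.026],-.219)])
```

```text
6.1 [0.46697796 0.23436995 0.03791818] 57.416408019157856 [ 4.180e-01  1.650e-01  2.085e+00 -1.000e-03  8.960e-01  6.370e-01] [  0.3 -38.5 -29.4   0.1   0.4   0.2]
1 -0.011,0.06,0.013,0.002,0,0.002
```

>>> step_arm:
  plan: [-0.005,0.03,0.007,0.001,0,0.001,-0.005,0.02,0.005,0,0,0,0,0.01,0,0,0,0,0,0,0,0,0,0]

```text
t: 6.5
ee_pos: [0.4693, 0.2349, 0.0223]
ee_rot: [-0.444, 0.552, -0.551, 0.441]
force: [-0.6, -0.4, -0.7]
grip_width: 0.648
```

Run:
```python
from h import *
s=sense(); print(s["t"],s["ee_pos"])
rows([([.47,.236,.026],-.219)])
```

```text
6.5 [0.46930905 0.23494254 0.02232986]
1 -0.006,-0.018,0.002,0.001,0,0.001
```

>>> step_arm:
  plan: [-0.005,-0.018,0,0,0,0,0,0,0,0,0,0]

```text
t: 6.7
ee_pos: [0.4695, 0.2356, 0.0258]
ee_rot: [-0.443, 0.552, -0.551, 0.441]
force: [-0.4, -0.2, -0.5]
grip_width: 0.65
```

>>> step_arm:
  plan: [0,0,0,0,0,0,0,0,0,0,0,0,0,0,0,0,0,0,0,0,0,0,0,0,0,0,0,0,0,0]
  gripper: 1
  grip_force: 25

```text
t: 7.2
ee_pos: [0.4699, 0.2358, 0.0265]
ee_rot: [-0.443, 0.552, -0.552, 0.442]
force: [0.0, 0.6, -0.8]
grip_width: 0.445
```

Run:
```python
from h import *
s=sense(); print(s["t"],s["ee_pos"],s["grip_width"]*88,s["force"],(Ro.from_quat(s["ee_rot"]).inv()*tool(-.219)).as_rotvec().round(3))
p=s["ee_pos"]; n=J([0,.07,0])[0]; 
rows([(p+[0,0,.02],-.219),(p+[0,0,.085],-.219),([n[0],n[1],.12],yaw)])
```

```text
7.2 [0.46988579 0.23577145 0.02651384] 39.19778746885748 [ 0.00979595  0.5938553  -0.79072304] [ 0.001 -0.     0.001]
10 0,-0.1,0,0.001,0,0.001,
0,-0.163,0,0,0,0,
0,-0.163,0,0,0,0,
0.153,-0.006,0.112,0,-0.011,0,
0.155,-0.006,0.109,0,-0.011,0,
0.156,-0.006,0.107,0,-0.011,0,
0.158,-0.006,0.104,0,-0.011,0,
0.16,-0.006,0.101,0,-0.011,0,
0.162,-0.006,0.098,0,-0.011,0,
0.163,-0.006,0.096,0,-0.011,0
```

>>> step_arm:
  plan: [0,-0.06,0,0,0,0,0,-0.12,0,0,0,0,0,-0.15,0,0,0,0,0,-0.1,0,0,0,0,0.12,-0.03,0.09,0,-0.011,0,0.155,-0.006,0.109,0,-0.011,0,0.156,-0.006,0.107,0,-0.011,0,0.12,-0.006,0.08,0,-0.011,0,0.08,0,0.05,0,-0.011,0,0.05,0,0.03,0,-0.011,0]

```text
t: 8.2
ee_pos: [0.5396, 0.0812, 0.1337]
ee_rot: [0.472, -0.525, 0.527, -0.473]
force: [-0.0, 0.7, -1.9]
grip_width: 0.45
```

Run:
```python
from h import *
s=sense(); print(s["t"],s["ee_pos"],s["grip_width"]*88)
n=J([0,.07,0])[0]; rows([([n[0],n[1],.12],yaw)])
```

```text
8.2 [0.53964069 0.08115851 0.13373988] 39.56952945771436
3 0.14,0.023,0.076,-0.001,-0.002,0,
0.14,0.023,0.076,-0.001,-0.002,0,
0.14,0.023,0.076,-0.001,-0.002,0
```

>>> step_arm:
  plan: [0.12,0.02,0.066,0,-0.002,0,0.12,0.02,0.066,0,-0.002,0,0.08,0.015,0.045,0,-0.002,0,0.05,0,0.02,0,0,0,0.02,0,0.01,0,0,0,0,0,0,0,0,0]

```text
t: 8.8
ee_pos: [0.5752, -0.0055, 0.1274]
ee_rot: [0.473, -0.522, 0.526, -0.476]
force: [0.3, 0.3, -0.7]
grip_width: 0.45
```

Run:
```python
from h import *
s=sense(); print(s["t"],s["ee_pos"],s["grip_width"]*88)
n=J([0,.07,0])[0]; rows([([n[0],n[1],.11],yaw)])
ims=[]
for n in("top","scene"):
    c=capture(n); im=np.ascontiguousarray(c["img"][:,:,::-1])
    u=proj(c,J([0,.07,.08]))[0].astype(int); f=5;x0,y0=u-[40,45]
    im=cv2.resize(im[y0:y0+90,x0:x0+80],None,fx=f,fy=f,interpolation=cv2.INTER_CUBIC)
    for sx in(-.023,.023):
        q=((proj(c,J([[sx,0,.035],[sx,.115,.035]]))-[x0,y0]+.5)*f).astype(int); cv2.line(im,tuple(map(int,q[0])),tuple(map(int,q[1])),(0,0,255),1)
    p=s["ee_pos"];zb=p[2]-.0265
    bx=[p+Rj@[sx,sy,0]+[0,0,zz-.0265] for sx,sy,zz in((-.02,-.028,0),(.02,-.028,0),(.02,.028,0),(-.02,.028,0))]
    for o,col in((0,(0,255,0)),(.055,(255,0,0))):
        q=((proj(c,np.array(bx)+[0,0,o])-[x0,y0]+.5)*f).astype(np.int32); cv2.polylines(im,[q],True,col,1)
    ims.append(im)
cv2.imwrite("pics/p1.png",np.hstack(ims))
```

```text
8.8 [ 0.57518439 -0.00550978  0.12735044] 39.57656727408528
1 0.007,0.087,0.006,-0.005,0,0
```

View pics/p1.png

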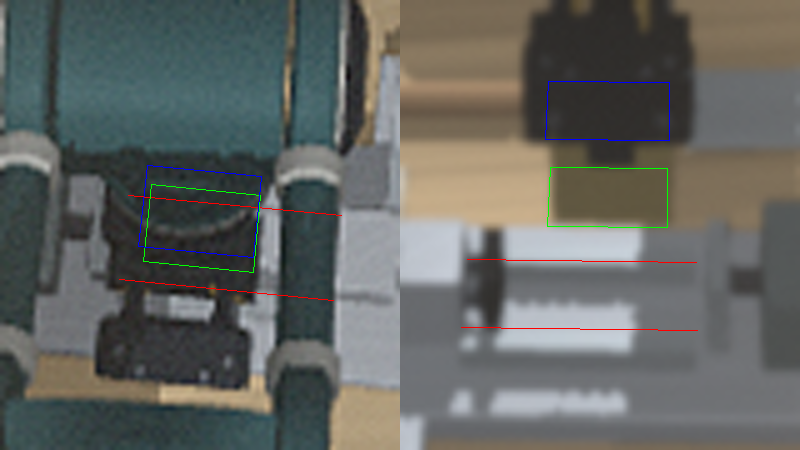

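>>> step_arm:
  plan: [0.004,0.06,0.003,-0.005,0,0,0.003,0.1,0.003,0,0,0,0,0.08,0,0,0,0,0,0.04,0,0,0,0,0,0.01,0,0,0,0,0,0,0,0,0,0]

```text
t: 9.5
ee_pos: [0.5749, -0.0023, 0.0655]
ee_rot: [-0.477, 0.524, -0.522, 0.476]
force: [0.5, 0.3, -0.1]
grip_width: 0.449
```

Run:
```python
from h import *
s=sense(); print(s["t"],s["ee_pos"],s["grip_width"]*88)
n=J([0,.07,0])[0]; rows([([n[0],n[1],.049],yaw)])
```

```text
9.5 [ 0.57492455 -0.00225094  0.06549289] 39.54874375443942
1 0.023,0.082,0.009,0.002,0.004,-0.001
```

Bottom is ~4 mm above the rail tops. I'll centre it, then lower slowly.

>>> step_arm:
  plan: [0.023,0,0.009,0.002,0.004,0,0,0,0,0,0,0,0,0,0,0,0,0]

```text
t: 9.8
ee_pos: [0.5776, -0.0072, 0.067]
ee_rot: [0.474, -0.524, 0.525, -0.476]
force: [1.1, 0.5, -0.8]
grip_width: 0.451
```

>>> step_arm:
  plan: [0,0.02,0,0,0,0,0,0.02,0,0,0,0,0,0.015,0,0,0,0,0,0.01,0,0,0,0]

```text
t: 10.2
ee_pos: [0.579, -0.0075, 0.0547]
ee_rot: [0.473, -0.523, 0.526, -0.476]
force: [-0.0, 0.2, -1.6]
grip_width: 0.451
```

Run:
```python
from h import *
s=sense(); print(s["t"],s["ee_pos"],s["force"],s["moment"])
n=J([0,.07,0])[0]; rows([([n[0],n[1],.0465],yaw)])
```

```text
10.2 [ 0.57898414 -0.00753588  0.05471667] [-0.04480124  0.22899379 -1.63725469] [-0.04274531 -0.06410409 -0.05753934]
1 -0.002,0.041,-0.014,-0.004,0,-0.001
```

>>> step_arm:
  plan: [0,0.012,-0.01,-0.002,0,0,0,0.012,-0.003,-0.002,0,0,0,0.01,0,0,0,0,0,0.007,0,0,0,0]

```text
t: 10.6
ee_pos: [0.5759, -0.0071, 0.0464]
ee_rot: [-0.475, 0.525, -0.523, 0.474]
force: [-6.3, 0.1, 14.5]
grip_width: 0.449
```

Run:
```python
from h import *
s=sense(); print(s["t"],s["ee_pos"],s["force"],s["moment"])
n=J([0,.07,0])[0]; rows([([n[0],n[1],.0465],yaw)])
```

```text
10.6 [ 0.57587533 -0.00708446  0.04636211] [-6.32771206  0.14727947 14.45423616] [ 0.00260225  0.87142209 -0.00500926]
1 -0.001,-0.001,0.002,0.001,0,-0.001
```

Seated at the predicted height. I'll release and rise.

>>> step_arm:
  plan: [0,-0.004,0,0,0,0,0,0,0,0,0,0,0,0,0,0,0,0,0,0,0,0,0,0]
  gripper: -0.4

```text
t: 11.0
ee_pos: [0.5771, -0.0071, 0.0482]
ee_rot: [-0.474, 0.524, -0.524, 0.475]
force: [0.2, -0.2, 0.1]
grip_width: 0.697
```

>>> step_arm:
  plan: [0,-0.05,0,0,0,0,0,-0.1,0,0,0,0,0,-0.15,0,0,0,0,0,-0.15,0,0,0,0,0,-0.12,0,0,0,0,0,-0.05,0,0,0,0]

```text
t: 11.6
ee_pos: [0.5751, -0.0072, 0.1765]
ee_rot: [-0.475, 0.526, -0.523, 0.474]
force: [0.2, -0.0, -0.4]
grip_width: 0.699
```

Run:
```python
from h import *
s=sense(); print(s["t"],s["ee_pos"],s["joint_positions"].round(2),s["grip_width"]*88)
c=capture("scene"); im=np.ascontiguousarray(c["img"][230:305,270:400,::-1]); cv2.imwrite("pics/q1.png",cv2.resize(im,None,fx=6,fy=6,interpolation=cv2.INTER_CUBIC))
```

```text
11.6 [ 0.57507897 -0.00724883  0.17645324] [-0.06  0.11  1.86  0.    1.17  0.04] 61.48236926605411
```

View pics/q1.png

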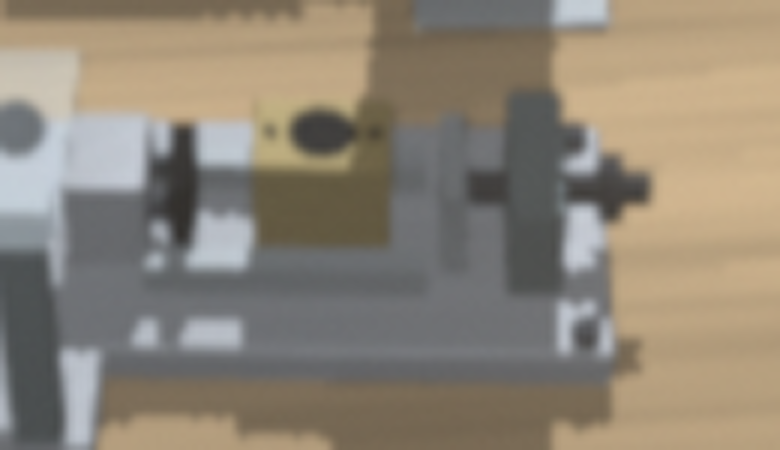

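The block stands upright between the rails, clear of the pad (left) and the foot (right). Now the star handle.

```bash
cat >> h.py <<'E'
def rows2(wps,step=.035,tstep=.12,hold=1):
    s=sense(); p,R=s["ee_pos"],Ro.from_quat(s["ee_rot"]); out=[]
    for pos,ang in wps:
        G=tool(ang); d=np.array(pos)-p; rv=(R.inv()*G).as_rotvec()
        n=int(np.ceil(max(np.linalg.norm(d)/step,np.linalg.norm(rv)/tstep,1)))+2
        w=np.minimum(1,np.minimum((np.arange(n)+1)/2,(n-np.arange(n))/3.)); w/=w.sum()
        for k in w:
            out.append(np.r_[R.inv().apply(d*k)/.2,rv*k/(np.pi/2)].round(3)); R=R*Ro.from_rotvec(rv*k); p=p+d*k
        R=G; p=np.array(pos)
    out+= [np.zeros(6)]*hold
    for i in range(0,len(out),10): print(len(out[i:i+10]),",\n".join(",".join("%g"%(x+0) for x in r) for r in out[i:i+10]))
def fing(th,d,r=.056,z=.098):
    "finger pose behind spoke at th (deg from jig -x toward +y), gap d"
    t=np.radians(th); er=np.array([-np.cos(t),np.sin(t),0]); et=np.array([np.sin(t),np.cos(t),0])
    return hub+Rj@(r*er-d*et)+[0,0,z], np.pi/2-t+yaw
def where():
    s=sense(); l=Rj.T@(s["ee_pos"]-hub); f=Rj.T@s["force"]
    print("t",round(s["t"],2),"jig-hub mm",(l*1e3).round(1),"F jig",f.round(1),"torque cw",round(-(l[0]*f[1]-l[1]*f[0]),3),"J",s["joint_positions"].round(2))
    R=Ro.from_quat(s["ee_rot"]).as_matrix(); h=np.arctan2(R[1,2],R[0,2]); print("theta of tool",round(np.degrees(np.pi/2+yaw-h),1),"tilt",round(float(np.degrees(np.arccos(-R[2,1]))),1))
E
python3 - <<'E'
from h import *
where()
p,a=fing(23,.045); rows2([(p+[0,0,.085],a),(p,a)])
E
```

```text
t 11.65 jig-hub mm [ -0.4 189.6 177.6] F jig [ 0.9 -0.7  0.2] torque cw 0.161 J [-0.06  0.11  1.86  0.    1.17  0.04]
theta of tool 90.0 tilt 0.2
10 0.05,-0.001,-0.016,0,-0.035,0,
0.098,-0.003,-0.038,0,-0.071,0,
0.093,-0.003,-0.049,0,-0.071,0,
0.087,-0.003,-0.059,0,-0.071,0,
0.08,-0.003,-0.068,0,-0.071,0,
0.072,-0.003,-0.077,0,-0.071,0,
0.063,-0.003,-0.084,0,-0.071,0,
0.053,-0.003,-0.09,0,-0.071,0,
0.043,-0.003,-0.096,0,-0.071,0,
0.032,-0.003,-0.1,0,-0.071,0
8 0.014,-0.002,-0.069,0,-0.047,0,
0.004,-0.001,-0.035,0,-0.024,0,
0,0.061,0,0,0,0,
0,0.121,0,0,0,0,
0,0.121,0,0,0,0,
0,0.081,0,0,0,0,
0,0.04,0,0,0,0,
0,0,0,0,0,0
```

>>> step_arm:
  plan: [0.05,0,-0.016,0,-0.035,0,0.098,0,-0.038,0,-0.071,0,0.093,0,-0.049,0,-0.071,0,0.087,0,-0.059,0,-0.071,0,0.08,0,-0.068,0,-0.071,0,0.072,0,-0.077,0,-0.071,0,0.063,0,-0.084,0,-0.071,0,0.053,0,-0.09,0,-0.071,0,0.043,0,-0.096,0,-0.071,0,0.032,0,-0.1,0,-0.071,0]
  gripper: 1

```text
t: 12.65
ee_pos: [0.4916, -0.1938, 0.1681]
ee_rot: [-0.678, 0.202, -0.191, 0.68]
force: [-0.3, 0.6, 0.5]
grip_width: 0.006
```

>>> step_arm:
  plan: [0.014,0,-0.069,0,-0.047,0,0.004,0,-0.035,0,-0.024,0,0,0,0,0,0,0]

```text
t: 12.95
ee_pos: [0.4804, -0.2157, 0.1642]
ee_rot: [-0.688, 0.165, -0.15, 0.691]
force: [-0.2, 0.5, -0.5]
grip_width: 0.005
```

Run:
```python
from h import *
where()
p,a=fing(23,.045); rows2([(p,a)])
```

```text
t 12.95 jig-hub mm [-74.8 -27.2 164.2] F jig [-0.2  0.5 -0.5] torque cw 0.042 J [-0.47  0.04  1.96 -0.    1.16 -1.59]
theta of tool 20.0 tilt 1.2
5 0.004,0.066,0.009,0,0.007,-0.003,
0.007,0.132,0.019,0,0.013,-0.005,
0.004,0.088,0.012,0,0.009,-0.004,
0.002,0.044,0.006,0,0.004,-0.002,
0,0,0,0,0,0
```

>>> step_arm:
  plan: [0.004,0.066,0.009,0,0.007,-0.003,0.007,0.132,0.019,0,0.013,-0.005,0.004,0.088,0.012,0,0.009,-0.004,0.002,0.044,0.006,0,0.004,-0.002,0,0,0,0,0,0]

```text
t: 13.45
ee_pos: [0.486, -0.2066, 0.0937]
ee_rot: [0.685, -0.178, 0.177, -0.684]
force: [0.5, -0.3, -0.4]
grip_width: 0.006
```

```bash
cat >> h.py <<'E'
def arc(ths,d=.0235,**k):
    "rows through finger poses at thetas (list)"
    s=sense(); p,R=s["ee_pos"],Ro.from_quat(s["ee_rot"]); out=[]
    for th in ths:
        q,a=fing(th,d,**k); G=tool(a); out.append(np.r_[R.inv().apply(q-p)/.2,(R.inv()*G).as_rotvec()/(np.pi/2)].round(3)); p,R=q,G
    for i in range(0,len(out),10): print(len(out[i:i+10]),",\n".join(",".join("%g"%(x+0) for x in r) for r in out[i:i+10]))
E
python3 - <<'E'
from h import *
where()
p,a=fing(23,.0255); rows2([(p,a)],step=.008)
E
```

```text
t 13.45 jig-hub mm [-70.1 -17.6  93.7] F jig [ 0.6 -0.2 -0.4] torque cw -0.025 J [-0.45  0.1   2.04 -0.    1.   -1.51]
theta of tool 23.4 tilt 0.1
6 0.001,-0.003,0.013,0,-0.001,0,
0.002,-0.006,0.026,0,-0.001,0,
0.002,-0.006,0.026,0,-0.001,0,
0.001,-0.004,0.017,0,-0.001,0,
0.001,-0.002,0.009,0,0,0,
0,0,0,0,0,0
```

>>> step_arm:
  plan: [0.001,-0.003,0.013,0,0,0,0.002,-0.006,0.026,0,0,0,0.002,-0.006,0.026,0,0,0,0.001,-0.004,0.017,0,0,0,0.001,-0.002,0.009,0,0,0,0,0,0.007,0,0,0,0,0,0.007,0,0,0]

```text
t: 14.15
ee_pos: [0.5015, -0.188, 0.1022]
ee_rot: [0.685, -0.176, 0.179, -0.684]
force: [0.1, 1.0, -0.3]
grip_width: 0.002
```

Run:
```python
from h import *
where()
arc([28,34,40,46,52,58,64,70,75,79])
```

```text
t 14.15 jig-hub mm [-56.6   2.4 102.2] F jig [ 0.   1.  -0.3] torque cw 0.056 J [-0.4   0.1   2.02 -0.    1.02 -1.47]
theta of tool 23.4 tilt 0.3
10 -0.024,0.021,0.007,0,0.051,0.003,
-0.011,0,0.03,0,0.067,0,
-0.011,0,0.03,0,0.067,0,
-0.011,0,0.03,0,0.067,0,
-0.011,0,0.03,0,0.067,0,
-0.011,0,0.03,0,0.067,0,
-0.011,0,0.03,0,0.067,0,
-0.011,0,0.03,0,0.067,0,
-0.009,0,0.025,0,0.056,0,
-0.008,0,0.02,0,0.044,0
```

>>> step_arm:
  plan: [-0.02,0.01,0.015,0,0.051,0,-0.011,0.01,0.03,0,0.067,0,-0.011,0,0.03,0,0.067,0,-0.011,0,0.03,0,0.067,0]

```text
t: 14.55
ee_pos: [0.5059, -0.1655, 0.0982]
ee_rot: [0.634, -0.312, 0.316, -0.634]
force: [-0.3, -0.2, 0.9]
grip_width: 0.004
```

Run:
```python
from h import *
where()
arc([54,60,66,72,78,84,90,95,98])
```

```text
t 14.55 jig-hub mm [-54.4  25.2  98.2] F jig [-0.3 -0.2  0.9] torque cw -0.019 J [-0.36  0.1   2.03 -0.    1.01 -1.01]
theta of tool 47.0 tilt 0.3
9 -0.015,0.001,0.03,-0.001,0.078,0.003,
-0.011,0,0.03,0,0.067,0,
-0.011,0,0.03,0,0.067,0,
-0.011,0,0.03,0,0.067,0,
-0.011,0,0.03,0,0.067,0,
-0.011,0,0.03,0,0.067,0,
-0.011,0,0.03,0,0.067,0,
-0.009,0,0.025,0,0.056,0,
-0.006,0,0.015,0,0.033,0
```

Run:
```python
from h import *
a=capture("scene")["img"][195:285,170:300,::-1]; b=capture("top")["img"][225:315,350:480,::-1]
cv2.imwrite("pics/st1.png",np.hstack([cv2.resize(x,None,fx=3.07,fy=4,interpolation=cv2.INTER_CUBIC) for x in(a,b)]))
```

```text
(no output)
```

View pics/st1.png

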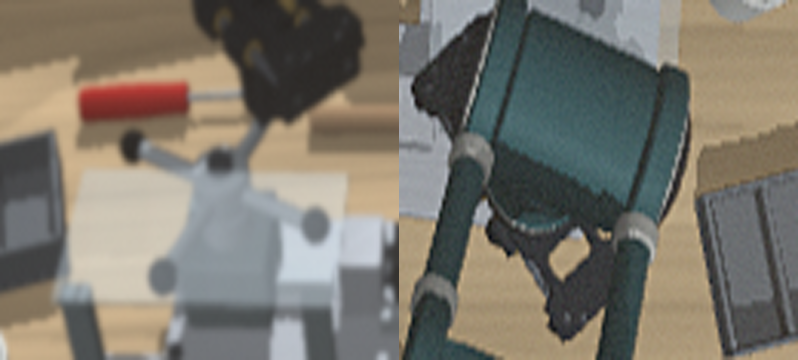

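Run:
```python
from h import *
c=capture("scene")
P=np.array([(132,145),(163,275),(317,225)])/[3.07,4]+[170,195]
b=(unproj(c,P,.11)-hub)@Rj
print((b*1e3).round(1), np.degrees(np.arctan2(b[:,1],-b[:,0])).round(1), np.linalg.norm(b[:,:2],axis=1))
where()
```

```text
[[-31.6 -75.4 110. ]
 [ 75.5 -31.5 110. ]
 [ 34.2  77.1 110. ]] [ -67.3 -157.4  113.9] [0.08178204 0.0818223  0.08433401]
t 14.7 jig-hub mm [-54.2  25.2  98.3] F jig [ 0.7 -1.2 -0.7] torque cw -0.048 J [-0.36  0.1   2.03 -0.    1.01 -1.02]
theta of tool 46.5 tilt 0.3
```

Run:
```python
from h import *
s=sense();print(s["grip_width"],s["force"],s["moment"])
c=capture("scene"); f=8;x0,y0=222,195
im=cv2.resize(np.ascontiguousarray(c["img"][y0:y0+65,x0:x0+70,::-1]),None,fx=f,fy=f,interpolation=cv2.INTER_CUBIC)
def pt(p,col):
    q=((proj(c,p)[0]-[x0,y0]+.5)*f).round().astype(int); print(q); cv2.circle(im,tuple(map(int,q)),3,col,-1)
p=s["ee_pos"]; R=Ro.from_quat(s["ee_rot"])
pt(p,(0,0,255)); pt(p+[0,0,.05],(0,0,255))
t=np.radians(22.7)
for r in(.03,.055,.08): pt(hub+Rj@[-r*np.cos(t),r*np.sin(t),0]+[0,0,.11],(0,255,0))
cv2.imwrite("pics/st2.png",im)
```

```text
0.009154983715488002 [ 0.60301663 -1.29496274 -0.70713163] [-0.01795046 -0.13754293  0.05765033]
[277 276]
[260 152]
[217 306]
[259 255]
[300 206]
```

View pics/st2.png

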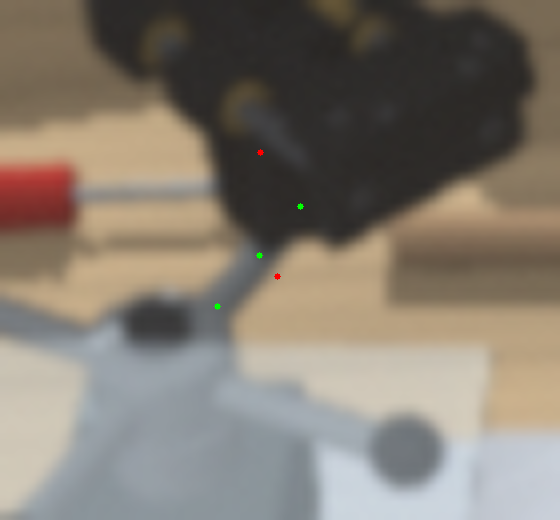

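Run:
```python
from h import *
c=capture("scene"); u=proj(c,[.469,.2365,.055])[0].astype(int)-45
p=np.array([.472,.252,.1148]); z=np.array([np.cos(-.219),np.sin(-.219),0])
for k in(-.053,0,.053):
  for h in(0,.015): print(k,h,(proj(c,p+z*k+[0,0,h])[0]-u)*4.4+[396,0])
where()
```

```text
-0.053 0 [633.95655552  68.13874771]
-0.053 0.015 [637.68733814  48.03790565]
0 0 [635.94226121 123.67459006]
0 0.015 [639.82812969 103.38809626]
0.053 0 [638.03912666 183.11266677]
0.053 0.015 [642.09235468 162.66800688]
t 14.8 jig-hub mm [-54.3  24.9  98.3] F jig [-0.9 -0.4  0.1] torque cw -0.043 J [-0.36  0.1   2.03 -0.    1.01 -1.02]
theta of tool 46.6 tilt 0.3
```

The spokes have not turned. The picture shows the finger ends about 15 mm higher than the nominal TCP, so they passed over the spoke (still at θ≈22.7°). I'll back up and go in deeper.

Run:
```python
from h import *
p,a=fing(22.7,.045,z=.108); rows2([(p,a),(p-[0,0,.026],a)],step=.03)
```

```text
10 0.012,-0.005,-0.023,0,-0.029,0,
0.023,-0.011,-0.047,0,-0.059,0.001,
0.018,-0.011,-0.049,0,-0.059,0.001,
0.014,-0.011,-0.051,0,-0.059,0.001,
0.006,-0.007,-0.034,0,-0.039,0.001,
0.002,-0.004,-0.017,0,-0.02,0,
0,0.043,0,0,0,0,
0,0.058,0,0,0,0,
0,0.029,0,0,0,0,
0,0,0,0,0,0
```

>>> step_arm:
  plan: [0.012,-0.015,-0.023,0,-0.029,0,0.023,-0.011,-0.047,0,-0.059,0,0.018,-0.011,-0.049,0,-0.059,0,0.014,-0.011,-0.051,0,-0.059,0,0.006,0,-0.034,0,-0.039,0,0.002,0,-0.017,0,-0.02,0,0,0,0,0,0,0]

```text
t: 15.5
ee_pos: [0.4856, -0.2128, 0.1084]
ee_rot: [0.689, -0.162, 0.166, -0.687]
force: [-0.2, -0.2, 0.2]
grip_width: 0.005
```

>>> step_arm:
  plan: [0,0.043,0,0,0,0,0,0.058,0,0,0,0,0,0.025,0,0,0,0,0,0,0,0,0,0]

```text
t: 15.9
ee_pos: [0.4852, -0.2127, 0.0805]
ee_rot: [0.689, -0.162, 0.165, -0.687]
force: [0.4, -0.1, -0.1]
grip_width: 0.005
```

Run:
```python
from h import *
where()
p,a=fing(22.7,.0265,z=.083); rows2([(p,a)],step=.008)
```

```text
t 15.9 jig-hub mm [-70.3 -23.7  80.5] F jig [ 0.4 -0.  -0.1] torque cw -0.01 J [-0.46  0.12  2.05 -0.    0.97 -1.56]
theta of tool 21.1 tilt 0.3
6 0,-0.002,0.016,0,0.002,0,
0,-0.004,0.032,0,0.005,0.001,
0,-0.004,0.032,0,0.005,0.001,
0,-0.002,0.021,0,0.003,0.001,
0,-0.001,0.011,0,0.002,0,
0,0,0,0,0,0
```

>>> step_arm:
  plan: [0,-0.002,0.016,0,0.002,0,0,-0.002,0.032,0,0.005,0,0,0,0.032,0,0.005,0,0,0,0.021,0,0.003,0]

```text
t: 16.3
ee_pos: [0.4951, -0.193, 0.0808]
ee_rot: [0.686, -0.172, 0.174, -0.685]
force: [-0.0, 0.0, -0.6]
grip_width: 0.007
```

>>> step_arm:
  plan: [0,0,0.02,0,0,0,0,0,0.02,0,0,0]

```text
t: 16.5
ee_pos: [0.4989, -0.1862, 0.0812]
ee_rot: [0.688, -0.171, 0.173, -0.684]
force: [-4.8, -6.9, -0.1]
grip_width: 0.003
```

Run:
```python
from h import *
where()
```

```text
t 16.5 jig-hub mm [-59.3   4.   81.2] F jig [-4.1 -7.4 -0.1] torque cw -0.453 J [-0.4   0.12  2.04 -0.01  0.97 -1.48]
theta of tool 22.5 tilt 0.3
```

Contact is made at d≈19 mm with about 8 N. Stroke 1:

Run:
```python
from h import *
arc([28,34,40,46,52,58,64,70,76,82,88,93,97,99],d=.019,z=.082)
```

```text
10 -0.006,-0.004,0.027,0.002,0.061,0.003,
-0.008,0,0.03,0,0.067,0,
-0.008,0,0.03,0,0.067,0,
-0.008,0,0.03,0,0.067,0,
-0.008,0,0.03,0,0.067,0,
-0.008,0,0.03,0,0.067,0,
-0.008,0,0.03,0,0.067,0,
-0.008,0,0.03,0,0.067,0,
-0.008,0,0.03,0,0.067,0,
-0.008,0,0.03,0,0.067,0
4 -0.008,0,0.03,0,0.067,0,
-0.007,0,0.025,0,0.056,0,
-0.006,0,0.02,0,0.044,0,
-0.003,0,0.01,0,0.022,0
```

>>> step_arm:
  plan: [-0.006,0,0.027,0,0.061,0,-0.008,0,0.03,0,0.067,0,-0.008,0,0.03,0,0.067,0,-0.008,0,0.03,0,0.067,0,-0.008,0,0.03,0,0.067,0,-0.008,0,0.03,0,0.067,0]

```text
t: 17.1
ee_pos: [0.5092, -0.1592, 0.0814]
ee_rot: [0.605, -0.38, 0.378, -0.589]
force: [-6.4, -2.5, 4.3]
grip_width: 0.005
```

Run:
```python
from h import *
where(); arc([60,66,72,78,84,90,95,98],d=.019,z=.082)
```

```text
t 17.1 jig-hub mm [-51.7  31.9  81.4] F jig [-6.1 -3.2  4.3] torque cw -0.357 J [-0.34  0.13  2.03 -0.03  0.99 -0.76]
theta of tool 59.2 tilt 1.3
8 -0.012,-0.004,0.049,0.013,0.009,0.006,
-0.008,0,0.03,0,0.067,0,
-0.008,0,0.03,0,0.067,0,
-0.008,0,0.03,0,0.067,0,
-0.008,0,0.03,0,0.067,0,
-0.008,0,0.03,0,0.067,0,
-0.007,0,0.025,0,0.056,0,
-0.005,0,0.015,0,0.033,0
```

>>> step_arm:
  plan: [-0.01,0,0.045,0.006,0.02,0.003,-0.008,0,0.036,0.003,0.06,0.002,-0.008,0,0.034,0,0.064,0,-0.008,0,0.034,0,0.064,0,-0.008,0,0.034,0,0.064,0,-0.008,0,0.034,0,0.064,0,-0.007,0,0.032,0,0.055,0]

```text
t: 17.8
ee_pos: [0.5442, -0.1388, 0.0814]
ee_rot: [-0.458, 0.551, -0.543, 0.438]
force: [-4.7, 0.4, 5.1]
grip_width: 0.008
```

Run:
```python
from h import *
where(); arc([95,99,101],d=.019,z=.082)
```

```text
t 17.8 jig-hub mm [-18.9  55.6  81.4] F jig [-4.7 -0.1  5.1] torque cw -0.262 J [-0.28  0.19  1.96 -0.02  1.02 -0.07]
theta of tool 95.7 tilt 1.8
3 -0.011,-0.004,0.023,0.018,-0.008,0.009,
-0.006,0,0.02,0,0.044,0,
-0.003,0,0.01,0,0.022,0
```

>>> step_arm:
  plan: [-0.011,0,0.03,0.01,0,0.005,-0.006,0,0.03,0.006,0.03,0.004,-0.004,0,0.02,0,0.022,0]

```text
t: 18.1
ee_pos: [0.5546, -0.1373, 0.0807]
ee_rot: [-0.429, 0.569, -0.562, 0.419]
force: [-7.1, 0.7, 5.3]
grip_width: 0.005
```

Run:
```python
from h import *
where()
s=sense();p=s["ee_pos"]
p0,a0=fing(98,.035,z=.082)
q,a=fing(7,.045,z=.145); rows2([(p0,a0),(p0+[0,0,.063],a0),(q,a)])
```

```text
t 18.1 jig-hub mm [-8.7 58.1 80.7] F jig [-7.2  0.   5.3] torque cw -0.417 J [-0.28  0.2   1.95 -0.    1.01  0.  ]
theta of tool 100.6 tilt 1.0
10 0.002,-0.002,-0.03,0.003,-0.01,0.001,
0.002,-0.002,-0.041,0.005,-0.013,0.001,
0.001,-0.001,-0.02,0.002,-0.006,0.001,
0,-0.063,0,0,0,0,
0,-0.126,0,0,0,0,
0,-0.084,0,0,0,0,
0,-0.042,0,0,0,0,
0.018,0,-0.003,0,-0.035,0,
0.035,0,-0.009,0,-0.07,0,
0.034,0,-0.013,0,-0.07,0
10 0.032,0,-0.016,0,-0.07,0,
0.03,0,-0.02,0,-0.07,0,
0.028,0,-0.023,0,-0.07,0,
0.025,0,-0.026,0,-0.07,0,
0.022,0,-0.028,0,-0.07,0,
0.019,0,-0.03,0,-0.07,0,
0.015,0,-0.032,0,-0.07,0,
0.012,0,-0.034,0,-0.07,0,
0.008,0,-0.035,0,-0.07,0,
0.004,0,-0.036,0,-0.07,0
4 0,0,-0.036,0,-0.07,0,
-0.002,0,-0.024,0,-0.046,0,
-0.002,0,-0.012,0,-0.023,0,
0,0,0,0,0,0
```

>>> step_arm:
  plan: [0.002,-0.002,-0.03,0.003,-0.01,0,0.002,-0.002,-0.041,0.005,-0.013,0,0.001,-0.001,-0.02,0,-0.006,0,0,-0.063,0,0,0,0,0,-0.126,0,0,0,0,0,-0.084,0,0,0,0,0,-0.042,0,0,0,0,0.018,0,-0.003,0,-0.035,0,0.035,0,-0.009,0,-0.07,0,0.034,0,-0.013,0,-0.07,0]

```text
t: 19.1
ee_pos: [0.5298, -0.1484, 0.1528]
ee_rot: [0.513, -0.484, 0.488, -0.513]
force: [-0.2, -0.6, 0.4]
grip_width: 0.005
```

>>> step_arm:
  plan: [0.032,0,-0.016,0,-0.07,0,0.03,0,-0.02,0,-0.07,0,0.028,0,-0.023,0,-0.07,0,0.025,0,-0.026,0,-0.07,0,0.022,0,-0.028,0,-0.07,0,0.019,0,-0.03,0,-0.07,0,0.015,0,-0.032,0,-0.07,0,0.012,0,-0.034,0,-0.07,0,0.008,0,-0.03,0,-0.06,0,0.002,0,-0.02,0,-0.04,0]

```text
t: 20.1
ee_pos: [0.5047, -0.2139, 0.1581]
ee_rot: [0.692, -0.147, 0.156, -0.689]
force: [0.1, 0.9, -0.1]
grip_width: 0.008
```

Run:
```python
from h import *
where()
q,a=fing(10,.043,z=.145); rows2([(q,a)]); 
c=capture("scene")
for d in spot_in("star","scene")[:2]: print(d)
```

```text
t 20.1 jig-hub mm [-50.8 -23.1 158.1] F jig [ 0.1  0.9 -0.1] torque cw 0.045 J [-0.45  0.06  1.95 -0.    1.12 -1.58]
theta of tool 19.1 tilt 0.7
5 -0.008,0.013,-0.013,0,-0.02,0.002,
-0.017,0.026,-0.025,0.001,-0.04,0.003,
-0.012,0.017,-0.016,0,-0.027,0.002,
-0.007,0.009,-0.008,0,-0.013,0.001,
0,0,0,0,0,0
{'extent': [231.9, 227.3, 56.6, 19.4], 'conf': 0.56}
```

>>> step_arm:
  plan: [-0.008,0,-0.013,0,-0.02,0.002,-0.017,0,-0.025,0.001,-0.04,0.003,-0.012,0,-0.016,0,-0.027,0.002,-0.007,0,-0.008,0,-0.013,0.001,0,0,0,0,0,0]

```text
t: 20.7
ee_pos: [0.4923, -0.2216, 0.1592]
ee_rot: [0.7, -0.099, 0.1, -0.7]
force: [0.4, 0.8, 0.2]
grip_width: 0.005
```

Run:
```python
from h import *
where()
q,a=fing(10,.043,z=.082); rows2([(q,a)]);
```

```text
t 20.7 jig-hub mm [-62.3 -31.9 159.2] F jig [0.4 0.8 0.2] torque cw 0.041 J [-0.47  0.05  1.96  0.    1.13 -1.76]
theta of tool 10.5 tilt 0.1
6 0,0.055,-0.001,0,-0.001,0,
0,0.11,-0.001,0,-0.001,0,
0,0.11,-0.001,0,-0.001,0,
0,0.074,-0.001,0,-0.001,0,
0,0.037,0,0,0,0,
0,0,0,0,0,0
```

>>> step_arm:
  plan: [0,0.055,0,0,0,0,0,0.11,0,0,0,0,0,0.11,0,0,0,0,0,0.07,0,0,0,0,0,0.03,0,0,0,0,0,0,0,0,0,0]

```text
t: 21.3
ee_pos: [0.4935, -0.2208, 0.0801]
ee_rot: [0.7, -0.1, 0.102, -0.7]
force: [-0.6, -0.0, 0.2]
grip_width: 0.004
```

>>> step_arm:
  plan: [0,0,0.015,0,0,0,0,0,0.025,0,0,0,0,0,0.025,0,0,0,0,0,0.025,0,0,0]

```text
t: 21.7
ee_pos: [0.5008, -0.2034, 0.0824]
ee_rot: [0.7, -0.099, 0.104, -0.699]
force: [-0.1, -0.0, 0.0]
grip_width: 0.004
```

Run:
```python
from h import *
where()
arc([14,20,26,32,38,44,50,56,62,68],d=.019,z=.082)
```

```text
t 21.7 jig-hub mm [-55.7 -13.   82.4] F jig [-0.1 -0.1  0. ] torque cw -0.002 J [-0.43  0.13  2.03  0.    0.98 -1.72]
theta of tool 10.8 tilt 0.4
10 -0.023,0.002,0.037,0,0.036,0.005,
-0.008,0,0.03,0,0.067,0,
-0.008,0,0.03,0,0.067,0,
-0.008,0,0.03,0,0.067,0,
-0.008,0,0.03,0,0.067,0,
-0.008,0,0.03,0,0.067,0,
-0.008,0,0.03,0,0.067,0,
-0.008,0,0.03,0,0.067,0,
-0.008,0,0.03,0,0.067,0,
-0.008,0,0.03,0,0.067,0
```

>>> step_arm:
  plan: [-0.02,0,0.03,0,0.036,0.004,-0.008,0,0.032,0,0.06,0,-0.008,0,0.034,0,0.062,0,-0.008,0,0.036,0,0.062,0,-0.008,0,0.036,0,0.062,0,-0.008,0,0.036,0,0.062,0,-0.008,0,0.036,0,0.062,0]

```text
t: 22.4
ee_pos: [0.5097, -0.1656, 0.0835]
ee_rot: [0.639, -0.32, 0.323, -0.621]
force: [-4.7, -5.9, 0.2]
grip_width: 0.001
```

Run:
```python
from h import *
where()
arc([54,60,66,72,78,84,90,95,98],d=.019,z=.082)
```

```text
t 22.4 jig-hub mm [-50.6  25.5  83.5] F jig [-4.1 -6.3  0.2] torque cw -0.424 J [-0.34  0.13  2.03 -0.03  0.98 -0.95]
theta of tool 48.3 tilt 1.4
9 -0.025,0.006,0.037,0.012,0.063,0.01,
-0.008,0,0.03,0,0.067,0,
-0.008,0,0.03,0,0.067,0,
-0.008,0,0.03,0,0.067,0,
-0.008,0,0.03,0,0.067,0,
-0.008,0,0.03,0,0.067,0,
-0.008,0,0.03,0,0.067,0,
-0.007,0,0.025,0,0.056,0,
-0.005,0,0.015,0,0.033,0
```

>>> step_arm:
  plan: [-0.015,0.003,0.04,0.006,0.055,0.005,-0.01,0,0.036,0.003,0.06,0.002,-0.008,0,0.036,0,0.062,0,-0.008,0,0.036,0,0.062,0,-0.008,0,0.036,0,0.062,0,-0.008,0,0.036,0,0.062,0,-0.008,0,0.036,0,0.062,0]

```text
t: 23.1
ee_pos: [0.5396, -0.1431, 0.0833]
ee_rot: [-0.497, 0.516, -0.514, 0.471]
force: [-7.8, -1.5, 5.3]
grip_width: 0.006
```

Run:
```python
from h import *
where()
arc([90,95,98],d=.019,z=.082)
```

```text
t 23.1 jig-hub mm [-23.   50.9  83.3] F jig [-7.6 -2.3  5.3] torque cw -0.438 J [-0.28  0.18  1.97 -0.04  1.01 -0.2 ]
theta of tool 88.0 tilt 2.1
3 -0.025,0.005,0.021,0.017,0.023,0.016,
-0.007,0,0.025,0,0.056,0,
-0.005,0,0.015,0,0.033,0
```

>>> step_arm:
  plan: [-0.02,0.003,0.032,0.01,0.035,0.008,-0.01,0,0.034,0.004,0.04,0.004,-0.006,0,0.03,0,0.035,0]

```text
t: 23.4
ee_pos: [0.5522, -0.1384, 0.0824]
ee_rot: [-0.443, 0.559, -0.555, 0.428]
force: [-8.7, -0.6, 6.6]
grip_width: 0.007
```

Run:
```python
from h import *
where()
p0,a0=fing(98,.037,z=.082)
q,a=fing(8,.043,z=.145); rows2([(p0,a0),(p0+[0,0,.063],a0),(q,a)],tstep=.14)
```

```text
t 23.4 jig-hub mm [-11.   56.7  82.4] F jig [-8.6 -1.5  6.6] torque cw -0.504 J [-0.28  0.2   1.95 -0.02  1.01 -0.03]
theta of tool 98.2 tilt 1.3
10 -0.002,0.001,-0.03,0.004,-0.001,0.003,
-0.003,0.001,-0.04,0.005,-0.001,0.004,
-0.001,0,-0.02,0.003,-0.001,0.002,
0,-0.063,0,0,0,0,
0,-0.126,0,0,0,0,
0,-0.084,0,0,0,0,
0,-0.042,0,0,0,0,
0.02,0,-0.004,0,-0.04,0,
0.039,0,-0.01,0,-0.08,0,
0.037,0,-0.015,0,-0.08,0
10 0.035,0,-0.019,0,-0.08,0,
0.033,0,-0.024,0,-0.08,0,
0.029,0,-0.028,0,-0.08,0,
0.026,0,-0.031,0,-0.08,0,
0.022,0,-0.034,0,-0.08,0,
0.017,0,-0.037,0,-0.08,0,
0.012,0,-0.038,0,-0.08,0,
0.008,0,-0.04,0,-0.08,0,
0.002,0,-0.04,0,-0.08,0,
-0.002,0,-0.027,0,-0.053,0
2 -0.002,0,-0.013,0,-0.027,0,
0,0,0,0,0,0
```

>>> step_arm:
  plan: [-0.002,0.001,-0.03,0.004,0,0.003,-0.003,0.001,-0.04,0.005,0,0.004,-0.001,0,-0.02,0.003,0,0.002,0,-0.063,0,0,0,0,0,-0.126,0,0,0,0,0,-0.084,0,0,0,0,0,-0.042,0,0,0,0,0.02,0,-0.004,0,-0.04,0,0.039,0,-0.01,0,-0.08,0,0.037,0,-0.015,0,-0.08,0]

```text
t: 24.4
ee_pos: [0.5272, -0.1494, 0.1544]
ee_rot: [-0.519, 0.474, -0.481, 0.525]
force: [-0.3, -0.0, -0.7]
grip_width: 0.004
```

>>> step_arm:
  plan: [0.035,0,-0.019,0,-0.08,0,0.033,0,-0.024,0,-0.08,0,0.029,0,-0.028,0,-0.08,0,0.026,0,-0.031,0,-0.08,0,0.022,0,-0.034,0,-0.08,0,0.017,0,-0.037,0,-0.08,0,0.012,0,-0.038,0,-0.08,0,0.006,0,-0.035,0,-0.06,0,0,0,-0.025,0,-0.04,0,0,0,-0.01,0,-0.02,0]

```text
t: 25.4
ee_pos: [0.5, -0.2176, 0.1595]
ee_rot: [-0.695, 0.12, -0.135, 0.696]
force: [-0.2, -0.4, 0.2]
grip_width: 0.002
```

Run:
```python
from h import *
where()
q,a=fing(8,.043,z=.145); rows2([(q,a),(q-[0,0,.063],a)])
a=capture("scene")["img"][195:305,175:395,::-1]; cv2.imwrite("pics/st3.png",cv2.resize(a,None,fx=3.6,fy=3.6,interpolation=cv2.INTER_CUBIC))
```

```text
t 25.4 jig-hub mm [-55.1 -27.1 159.5] F jig [-0.1 -0.4  0.2] torque cw -0.017 J [-0.46  0.05  1.96  0.01  1.11 -1.67]
theta of tool 15.1 tilt 1.2
9 -0.004,0.014,-0.009,0,-0.016,0.003,
-0.009,0.029,-0.018,-0.001,-0.032,0.005,
-0.007,0.019,-0.012,-0.001,-0.021,0.004,
-0.003,0.01,-0.006,0,-0.011,0.002,
0,0.063,0,0,0,0,
0,0.126,0,0,0,0,
0,0.084,0,0,0,0,
0,0.042,0,0,0,0,
0,0,0,0,0,0
```

View pics/st3.png

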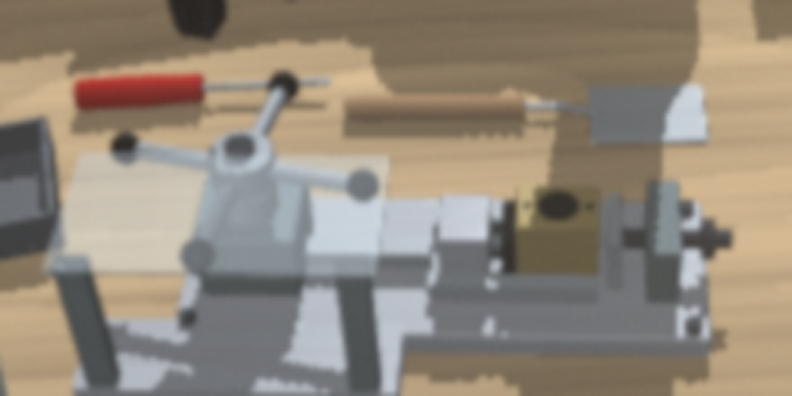

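Run:
```python
from h import *
c=capture("scene")
P=np.array([(282,85),(125,147),(198,255),(362,185)])/3.6+[175,195]
b=(unproj(c,P,.11)-hub)@Rj; print(np.degrees(np.arctan2(b[:,1],-b[:,0])).round(1))
P=np.array([(598,195),(598,225),(604,200)])/3.6+[175,195]
b=(unproj(c,P[:2],.075)-org)@Rj;print(b*1e3); print((unproj(c,P[2:],.07)-org)@Rj*1e3)
where()
```

```text
[  11.5  -79.2 -169.7  102.7]
[[-10.43853953 114.46133498  75.        ]
 [ 17.65313104 114.10950937  75.        ]]
[[-10.76058742 118.64446243  70.        ]]
t 25.5 jig-hub mm [-54.9 -27.  159.6] F jig [ 0.3  0.6 -0.1] torque cw 0.025 J [-0.46  0.05  1.96  0.01  1.11 -1.67]
theta of tool 15.3 tilt 1.3
```

The jaw is now pushing the block, with about 4–5 mm left to the foot, and a spoke at θ≈11°. The next stroke is the slow final one.

>>> step_arm:
  plan: [-0.004,0,-0.009,0,-0.016,0.003,-0.009,0,-0.018,0,-0.032,0.005,-0.007,0,-0.012,0,-0.021,0.004,-0.003,0,-0.006,0,-0.011,0.002,0,0.08,0,0,0,0,0,0.12,0,0,0,0,0,0.1,0,0,0,0,0,0.05,0,0,0,0,0,0.025,0,0,0,0,0,0,0,0,0,0]

```text
t: 26.5
ee_pos: [0.4954, -0.2246, 0.0853]
ee_rot: [-0.701, 0.08, -0.083, 0.703]
force: [0.1, -0.7, -0.8]
grip_width: 0.007
```

Run:
```python
from h import *
where()
q,a=fing(11,.024,z=.082); rows2([(q,a)],step=.01)
```

```text
t 26.5 jig-hub mm [-59.  -34.6  85.3] F jig [ 0.1 -0.6 -0.8] torque cw -0.043 J [-0.47  0.14  2.02  0.    0.99 -1.82]
theta of tool 7.6 tilt 0.3
6 -0.002,0.002,0.015,0,0.005,0,
-0.005,0.005,0.031,-0.001,0.011,0.001,
-0.006,0.005,0.03,-0.001,0.011,0.001,
-0.004,0.003,0.02,0,0.007,0,
-0.002,0.002,0.01,0,0.004,0,
0,0,0,0,0,0
```

>>> step_arm:
  plan: [-0.002,0.004,0.015,0,0.005,0,-0.005,0.006,0.031,0,0.011,0.001,-0.006,0.003,0.03,0,0.011,0,-0.004,0,0.02,0,0.007,0,-0.002,0,0.01,0,0.01,0,-0.002,0,0.01,0,0.02,0]

```text
t: 27.1
ee_pos: [0.4999, -0.2, 0.0862]
ee_rot: [-0.697, 0.116, -0.122, 0.697]
force: [-1.7, -5.3, -0.5]
grip_width: 0.002
```

Run:
```python
from h import *
where()
arc([14,16,18,20,22,24],d=.019,z=.082)
```

```text
t 27.1 jig-hub mm [-56.9  -9.7  86.2] F jig [-1.2 -5.5 -0.5] torque cw -0.3 J [-0.43  0.12  2.03  0.    0.98 -1.66]
theta of tool 13.7 tilt 0.5
6 -0.016,0.021,0.021,-0.002,0.003,0.005,
-0.003,0,0.01,0,0.022,0,
-0.003,0,0.01,0,0.022,0,
-0.003,0,0.01,0,0.022,0,
-0.003,0,0.01,0,0.022,0,
-0.003,0,0.01,0,0.022,0
```

>>> step_arm:
  plan: [-0.008,0.01,0.018,0,0.02,0.002,-0.005,0.005,0.018,0,0.022,0,-0.003,0,0.018,0,0.022,0]

```text
t: 27.4
ee_pos: [0.5003, -0.1934, 0.0862]
ee_rot: [0.693, -0.153, 0.157, -0.687]
force: [-3.2, -5.5, -1.7]
grip_width: 0.005
```

Run:
```python
from h import *
where()
```

```text
t 27.4 jig-hub mm [-57.2  -3.1  86.2] F jig [-2.6 -5.8 -1.7] torque cw -0.325 J [-0.41  0.12  2.03 -0.01  0.98 -1.53]
theta of tool 19.6 tilt 0.6
```

>>> step_arm:
  plan: [-0.003,0.005,0.018,0,0.02,0,-0.003,0.005,0.018,0,0.02,0,-0.003,0.003,0.018,0,0.02,0]

```text
t: 27.7
ee_pos: [0.5013, -0.1875, 0.0861]
ee_rot: [0.688, -0.187, 0.19, -0.675]
force: [-4.8, -5.8, 2.7]
grip_width: 0.005
```

Run:
```python
from h import *
where()
```

```text
t 27.7 jig-hub mm [-56.8   2.9  86.1] F jig [-4.2 -6.3  2.7] torque cw -0.369 J [-0.39  0.12  2.04 -0.02  0.98 -1.41]
theta of tool 25.2 tilt 1.1
```

>>> step_arm:
  plan: [-0.002,0.005,0.017,0.003,0.015,0.003,-0.002,0,0.017,0.003,0.015,0.003]

```text
t: 27.9
ee_pos: [0.5019, -0.1839, 0.0862]
ee_rot: [0.682, -0.206, 0.203, -0.672]
force: [-3.9, -6.5, -1.8]
grip_width: 0.003
```

>>> step_arm:
  plan: [-0.002,0,0.015,0.003,0.015,0.003]

```text
t: 28.0
ee_pos: [0.5021, -0.1826, 0.0862]
ee_rot: [0.678, -0.216, 0.21, -0.67]
force: [-3.4, -7.1, -1.8]
grip_width: 0.005
```

Run:
```python
from h import *
where()
```

```text
t 28.0 jig-hub mm [-56.5   7.8  86.2] F jig [-2.7 -7.4 -1.8] torque cw -0.44 J [-0.39  0.12  2.03 -0.01  1.   -1.34]
theta of tool 29.4 tilt 0.8
```

>>> step_arm:
  plan: [-0.002,0,0.014,0,0.01,0]

```text
t: 28.1
ee_pos: [0.5023, -0.1817, 0.0862]
ee_rot: [0.678, -0.222, 0.215, -0.667]
force: [-3.5, -6.6, -0.3]
grip_width: 0.003
```

Run:
```python
from h import *
where()
```

```text
t 28.1 jig-hub mm [-56.3   8.7  86.2] F jig [-2.8 -6.9 -0.3] torque cw -0.413 J [-0.38  0.13  2.03 -0.02  1.   -1.32]
theta of tool 30.3 tilt 1.0
```

>>> step_arm:
  plan: [-0.002,0,0.014,0,0.01,0]

```text
t: 28.2
ee_pos: [0.5026, -0.1809, 0.0862]
ee_rot: [0.677, -0.227, 0.221, -0.664]
force: [-3.9, -5.9, 1.5]
grip_width: 0.0
```

Run:
```python
from h import *
where()
```

```text
t 28.2 jig-hub mm [-56.1   9.6  86.2] F jig [-3.3 -6.3  1.5] torque cw -0.385 J [-0.38  0.13  2.03 -0.02  1.   -1.29]
theta of tool 31.3 tilt 1.2
```

>>> step_arm:
  plan: [-0.002,0,0.016,0.003,0.012,0.002]

```text
t: 28.3
ee_pos: [0.5029, -0.1797, 0.0862]
ee_rot: [0.674, -0.235, 0.226, -0.663]
force: [-5.0, -9.2, 0.7]
grip_width: 0.001
```

>>> step_arm:
  plan: [-0.002,0,0.016,0.003,0.012,0.002]

```text
t: 28.4
ee_pos: [0.5031, -0.1789, 0.0863]
ee_rot: [0.672, -0.242, 0.231, -0.661]
force: [-4.6, -7.5, 1.7]
grip_width: 0.008
```

Run:
```python
from h import *
where()
```

```text
t 28.4 jig-hub mm [-55.8  11.7  86.3] F jig [-3.9 -7.9  1.7] torque cw -0.486 J [-0.38  0.13  2.02 -0.02  1.   -1.25]
theta of tool 33.5 tilt 1.2
```

>>> step_arm:
  plan: [-0.002,0,0.015,0.003,0.01,0.002]

```text
t: 28.5
ee_pos: [0.5031, -0.1783, 0.0862]
ee_rot: [0.67, -0.248, 0.236, -0.659]
force: [-5.5, -7.8, 1.0]
grip_width: 0.006
```

>>> step_arm:
  plan: [-0.002,0,0.015,0.003,0.01,0.002]

```text
t: 28.6
ee_pos: [0.503, -0.1778, 0.0862]
ee_rot: [0.667, -0.255, 0.24, -0.657]
force: [-4.9, -8.9, 0.7]
grip_width: 0.003
```

Run:
```python
from h import *
where()
```

```text
t 28.6 jig-hub mm [-56.   12.7  86.2] F jig [-4.  -9.4  0.7] torque cw -0.575 J [-0.38  0.13  2.02 -0.02  1.01 -1.22]
theta of tool 35.3 tilt 1.5
```

>>> step_arm:
  plan: [-0.002,0,0.016,0.003,0.006,0.002]

```text
t: 28.7
ee_pos: [0.5031, -0.1774, 0.0862]
ee_rot: [0.666, -0.259, 0.242, -0.656]
force: [-6.8, -8.1, 1.1]
grip_width: 0.006
```

Run:
```python
from h import *
where()
```

```text
t 28.7 jig-hub mm [-56.   13.2  86.2] F jig [-6.  -8.8  1.1] torque cw -0.569 J [-0.38  0.13  2.02 -0.02  1.01 -1.21]
theta of tool 35.8 tilt 1.6
```

>>> step_arm:
  plan: [-0.002,0,0.016,0.003,0.004,0.002]

```text
t: 28.8
ee_pos: [0.5031, -0.177, 0.0862]
ee_rot: [0.665, -0.262, 0.243, -0.656]
force: [-5.6, -9.6, 1.6]
grip_width: 0.001
```

Run:
```python
from h import *
where()
```

```text
t 28.8 jig-hub mm [-56.   13.5  86.2] F jig [ -4.6 -10.1   1.6] torque cw -0.627 J [-0.38  0.14  2.01 -0.02  1.02 -1.21]
theta of tool 36.2 tilt 1.7
```

Torque is about 0.6 N m, against roughly 0.36 free, so the pad load is about 17–20 N. I'll stop pushing and withdraw.

>>> step_arm:
  plan: [0,0,-0.03,0,0,0,0,0,-0.03,0,0,0,0,0,-0.01,0,0,0,0,-0.06,0,0,0,0,0,-0.12,0,0,0,0,0,-0.15,0,0,0,0,0,-0.15,0,0,0,0,0,-0.1,0,0,0,0,0,-0.05,0,0,0,0,0,0,0,0,0,0]

```text
t: 29.8
ee_pos: [0.4977, -0.1862, 0.2221]
ee_rot: [0.664, -0.261, 0.245, -0.656]
force: [0.7, -0.4, 0.0]
grip_width: 0.006
```

Run:
```python
from h import *
where()
a=capture("scene")["img"][195:305,175:395,::-1]; cv2.imwrite("pics/f1.png",cv2.resize(a,None,fx=3.6,fy=3.6,interpolation=cv2.INTER_CUBIC))
```

```text
t 29.8 jig-hub mm [-60.4   3.8 222.1] F jig [ 0.7 -0.3  0. ] torque cw -0.018 J [-0.4   0.01  1.89 -0.01  1.27 -1.23]
theta of tool 36.3 tilt 1.5
```

View pics/f1.png

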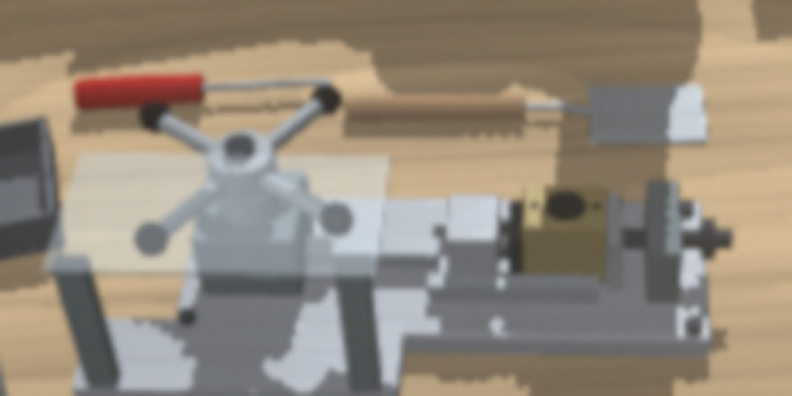

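The last picture shows the block at (565,230), upright and flush between the pad (x≈517) and the foot (x≈610), with the hand clear. Handing in.

```bash
python3 -c "
from cell import *
print(job_done())"
```

```text
the job is handed in; nothing more can be done
None
```

I stood the block upright between the rails, let go, and wound the handle clockwise in three strokes until it stiffened. I then took the hand off and handed the job in at about 30 s; no verdict was reported.

**Final checks**
- The handle torque at the wrist rose from about 0.30–0.44 N m turning free to about 0.57–0.63 N m. That suggests roughly 16–20 N of clamping. The finger's travel after the handle stiffened suggests 12–19 N. Both estimates fall within the firm range, but I had no direct reading of the pad force.
- The last picture shows the block upright and flush between the pad and the foot, with the hand clear and no force on the tool.
- The driver and scraper look unmoved in that picture. I did not check the other things again.

**What went wrong on the way**
- My first descent onto the block overshot by over 10 mm, so I reopened the gripper and repositioned before gripping.
- My first push on the handle passed over the spoke without turning it, because the closed fingers ended about 15 mm higher than the stated tip. I went in lower and that worked.

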